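Charge the bench polisher with couplings

TASK

Charge the bench polisher: first pull its speed lever fully back to stop, towards the robot, then gather all the loose hexagonal aluminium couplings into the scoop, lift the scoop and pour them from it through the wide clear funnel into the drum. Put the empty scoop back flat on the middle of its rubber mat and only then set the lever upright for half speed. Be gentle with the clear funnel and drum (never press or knock them harder than 15 N with the scoop or the gripper) and leave everything else on the bench where it is.

Things in the scene. Friction and masses are not known exactly. Their poses are not given: they have to be found in the camera images.
- funnel_mouth (a point): the polisher: centre of the round rim of its wide clear funnel, 207 mm above the bench. The rim is 196 mm across outside (walls 4 mm); a 15 mm upright collar, then walls sloping at 55 deg down to a 100 mm wide throat 130 mm above the bench, which opens into the clear drum (100 mm inside, 108 mm outside) standing upright below it on a 170 x 170 x 25 mm grey base fixed to the bench
- drum_floor (a point): centre of the drum's inner floor, on the axis of drum and funnel, 30 mm above the bench
- scoop_grip (a point): middle of the part of the scoop's handle to be gripped: a black upright fin 14 mm thick (along the scoop's y), 50 mm long (along x), its top 115 mm above the scoop's underside; this point is 92 mm above the underside and 90 mm behind the scoop's origin
- scoop_lip (a point): middle of the scoop's open front edge, where pieces slide out: 70 mm ahead (+x) of the scoop's origin, 21 mm above its underside
- lever_knob (a point): centre of the black ball, 30 mm across, at the end of the speed lever, 100 mm from the lever's pivot; the lever is a 10 mm steel rod
- lever_pivot (a point): point on the speed lever's hinge axis, 50 mm above the bench. The axis is this point's y axis; the lever swings in its x-z plane
- speed_lever (a joint): angle of the speed lever in rad: 0 = stop, leaning 0.5 rad to the -x side of the control (towards the robot); 0.5 = upright, half speed; 1.0 = leaning 0.5 rad away from the robot, full speed. It stays where it is left
- control: grey speed control fixed to the bench, 120 x 90 x 35 mm, with the lever on top between two lugs and three white marks along one edge; origin at the centre of its underside, x from the stop side to the full-speed side
- scoop: steel scoop, 250 g: tray 130 mm long and 118 mm wide inside, side walls 52 mm and rear wall 55 mm high, front (+x) open; its floor rises 7 deg from 4 mm above the underside at the rear to 21 mm at the front. A black fin handle stands behind the rear wall at x from -115 to -65 mm. Origin at the underside, below the tray's middle; x towards the open front, z up
- mat: black rubber mat fixed to the bench, 240 x 180 x 4 mm, where the scoop belongs; origin at the centre of its underside, x along its length
- coupling1: hexagonal aluminium hose coupling, 50 g: a hexagon 32 mm across flats and 24 mm high with round 29 mm ends, 40 mm long in all; origin at its centre, z along its bore, y across a pair of flats. Three to five of these lie about the left of the bench, the others are absent
- coupling2: hexagonal aluminium hose coupling, 50 g: a hexagon 32 mm across flats and 24 mm high with round 29 mm ends, 40 mm long in all; origin at its centre, z along its bore, y across a pair of flats. Three to five of these lie about the left of the bench, the others are absent
- coupling3: hexagonal aluminium hose coupling, 50 g: a hexagon 32 mm across flats and 24 mm high with round 29 mm ends, 40 mm long in all; origin at its centre, z along its bore, y across a pair of flats. Three to five of these lie about the left of the bench, the others are absent
- coupling4: hexagonal aluminium hose coupling, 50 g: a hexagon 32 mm across flats and 24 mm high with round 29 mm ends, 40 mm long in all; origin at its centre, z along its bore, y across a pair of flats. Three to five of these lie about the left of the bench, the others are absent
- coupling5: hexagonal aluminium hose coupling, 50 g: a hexagon 32 mm across flats and 24 mm high with round 29 mm ends, 40 mm long in all; origin at its centre, z along its bore, y across a pair of flats. Three to five of these lie about the left of the bench, the others are absent
- tape: roll of grey tape, ring 64 mm across and 20 mm high, lying among the couplings; not to be moved
- grease: white jar with a red cap, 70 mm across, 100 mm high; not to be moved
- paint: paint tin, 100 mm across, 120 mm high; not to be moved
- wrench: wrench 190 mm long; not to be moved
- brush: paint brush 180 mm long; not to be moved

How it is judged (in metres and radians):
On the way, in this order (a step that is already met when the one before it is completed fails the run):
1. the speed lever is fully back at stop (within 0.06 rad) (value of joint speed_lever below 0.06 rad), for 0.2 s.
2. the scoop, with every coupling in it, is lifted at least 50 mm off the bench, the lever at stop (within 0.1 rad) (x of coupling1 in the frame of scoop between -0.065 and 0.08 m and z of coupling1 in the frame of scoop between 0 and 0.1 m and y of coupling1 in the frame of scoop between -0.062 and 0.062 m and x of coupling2 in the frame of scoop between -0.065 and 0.08 m and z of coupling2 in the frame of scoop between 0 and 0.1 m and y of coupling2 in the frame of scoop between -0.062 and 0.062 m and x of coupling3 in the frame of scoop between -0.065 and 0.08 m and z of coupling3 in the frame of scoop between 0 and 0.1 m and y of coupling3 in the frame of scoop between -0.062 and 0.062 m and x of coupling4 in the frame of scoop between -0.065 and 0.08 m and z of coupling4 in the frame of scoop between 0 and 0.1 m and y of coupling4 in the frame of scoop between -0.062 and 0.062 m and x of coupling5 in the frame of scoop between -0.065 and 0.08 m and z of coupling5 in the frame of scoop between 0 and 0.1 m and y of coupling5 in the frame of scoop between -0.062 and 0.062 m and height (world z) of scoop above 0.05 m and value of joint speed_lever below 0.1 rad), for 0.2 s.
3. every coupling is in the drum, the lever still at stop (horizontal distance between each of coupling1, coupling2, coupling3, coupling4, coupling5 and drum_floor below 0.054 m and height (world z) of each of coupling1, coupling2, coupling3, coupling4, coupling5 below 0.125 m and value of joint speed_lever below 0.1 rad), for 0.2 s.
4. the scoop is back on its mat: flat, its origin within 60 mm of the mat's middle, the lever still at stop (all of step 3 and horizontal distance between scoop and mat below 0.06 m and height (world z) of scoop below 0.012 m and angle between scoop's own z axis and vertical below 0.1 rad and linear speed of scoop below 0.02 m/s), for 0.2 s.
At the end, for the whole second after the job is handed in: Every coupling lies in the drum (centre below 125 mm, that is below the throat, and within 54 mm of the drum's axis); the scoop rests flat on the mat, its origin within 60 mm of the mat's middle; the lever stands at 0.5 rad, upright, within 0.09 rad; all at rest (horizontal distance between each of coupling1, coupling2, coupling3, coupling4, coupling5 and drum_floor below 0.054 m and height (world z) of each of coupling1, coupling2, coupling3, coupling4, coupling5 below 0.125 m and value of joint speed_lever between 0.41 and 0.59 rad and velocity of joint speed_lever below 0.05 rad/s and horizontal distance between scoop and mat below 0.06 m and height (world z) of scoop below 0.012 m and angle between scoop's own z axis and vertical below 0.1 rad and linear speed of scoop below 0.02 m/s); the robot touches nothing.
It fails at once if the scoop or the robot presses or knocks the polisher harder than 15 N (contact force between any of scoop, the arm, the fingers and polisher above 15 N).
It fails at once if the tape, grease jar, paint tin, wrench or brush is moved more than 60 mm (distance of any of tape, grease, paint, wrench, brush from where it was at the start of the episode above 0.06 m).
Of coupling1, coupling2, coupling3, coupling4, coupling5 only 3 to 5 are there at a start; the rules pass over those that are not, and their reading is None.
At some moment in a run one of coupling1, coupling2, coupling3, coupling4, coupling5, scoop may be knocked a few centimetres aside while the robot is not near it.
It also fails if it takes over 208 s, if anything falls off the work surface, if the arm or the gripper's body presses on something with over 40 N, if the wrist force passes 120 N, or if a joint passes its speed limit or range.

ROBOT

A 6-joint arm with a two-finger parallel gripper is mounted at the origin on the work surface. World frame = base frame: x ahead of the robot, y to its left, z up, the work surface at z = 0. Lengths are in m, angles in degrees, forces in N, time in s.
With the tool pointing down it reaches from about 0.225 to 0.875 m from the base axis. Payload 3.4 kg.
Tool frame: the origin (TCP) lies between the finger pads; the fingertips stand 22 mm ahead of it and the grasp point (between the pads) lies 3 mm ahead of it (ctrl.tip_reach is the distance from the TCP to the fingertips, in m); z points along the fingers, y is the line along which they close (so a half turn about z gives the same grasp; the last joint's range is limited). The gripper opens to 85 mm and grips with 20 to 120 N. Pads are 22 mm wide; open, the fingers measure 114 mm over their backs; the gripper's body (76 mm by 85 mm) begins 54 mm behind the grasp point. The pads swing forward as they close: fully open they stand 13 mm farther back than shut.
Start: joints at [-77.006, 15.808, 86.224, -0, 77.962, -6.933], TCP at [0.196, -0.541, 0.253] pointing down, gripper open.
Joint ranges: [-165.64, 165.64], [-43.16, 119.46], [12.63, 154.43], [-67.54, 247.53], [6.08, 155.33], [-154.97, 154.97]. Speed limits (degrees/s): [147.25, 147.25, 180, 180, 180, 180].

INTERFACE

Orientations are given as a 3x3 rotation matrix whose columns are the frame's x, y, z axes.
In Python, from bench import ctrl, vision, boxes_of, cut_out gives the robot as it stands. The module is installed in compiled form; this text tells all that it offers.
- The arm moves only by the shell command python3 -m handwheel 'ROWS' [FORCE]. ROWS is JSON, a list of rows, each a list of 3 entries, a list of its own where there are three numbers: the shift along the tool's x, y, z in m, then the turn, a rotation vector about the tool's x, y, z in rad, then the closure, from -1 (fully open) to 1 (shut). A call has exactly 5 rows; each row shifts and turns the commanded pose from where the row before left it, along the tool's axes as they then stand; what a row does not reach is not made up. A row lasts 1/12 s, in which the tool goes at most 41.7 mm and 7.16 degrees, less where a joint would pass 70% of its speed; a pose out of reach is approached as far as the arm can. A call is refused whole if a number of a shift passes 0.0417 or a number of a turn 0.125, either way. A call with a gripper value outside its range is refused whole. The fingers move at their own pace and stop on an object; FORCE is the grip in N (left out, the last holds). Time passes only in rows, so rows that do not move let the fingers close, or fill a call up. It gives the time, the measured TCP pose, the force, the opening and the grip force at its end, in the units of the state.
- ctrl.sense(): the state, without advancing time (a new reading comes with each control period).
- vision.read_camera(name): name is "scene" or "top" or "wrist"; returns (picture, depth): 384x512x3 uint8, blue, green, red; 384x512 float32, m along the optical axis (not along the pixel's ray), 0 where there is no reading.
- vision.camera_model(name): a dict with "camera_matrix" (3x3 intrinsics, pixels), "camera_from_world" (4x4, takes a point from world to camera coordinates). Camera axes: x right, y up, looking along -z (the intrinsics and any distortion apply to the point x, -y, -z); pixel columns grow to the right and rows downward; lengths in m; the calibration is good to about 2 mm. The wrist camera is an equidistant fisheye: a pixel r from the principal point sees the ray r / f radians off the axis. A picture is of the moment at which its call begins: read the wrist's pose just before it. camera_model takes no time and is no camera call; for the wrist camera it gives the pose at the moment of the call.
- ctrl.sign_off(): hands the job in; it is judged then, once.
Trained networks look in the newest picture that a camera, given by its name, has taken for a name from the list of things; names that differ only in an ending like _2 or _b are one class to them, and where a whole thing is asked for, a point or a joint stands for the part that bears it (a point fixed in the world has none). Each returns a list of dicts, best first, with "confidence" (0 to 1); they miss things now and then, are a little off and sometimes report something else, mostly with a low value. They report only what shows in the picture. A call takes as long as a camera call.
- boxes_of(camera, query): "bbox" ([centre column, centre row, width, height] in pixels, round what is visible of it).
- cut_out(camera, query): "mask" (384x512 bool, what is visible of it) and "bbox" ([centre column, centre row, width, height] in pixels, round what is visible of it).
The state is a dict: "clock": time; "joint_positions": joint angles; "qvel": joint speeds; "effort": joint torques, N m; "position": TCP position; "tool_rot": TCP orientation; "force": force on the tool from outside, world axes, zero at the start; "wrist_torque": the same for the moment, N m; "finger_gap": finger opening in m; "finger_force": force on a finger pad.
Only numpy, scipy, OpenCV 4.12 (cv2) and the standard library are available. Lean on these libraries where they do the work, as an engineer would, in place of code of your own. Each camera call takes 0.05 s, during which the arm holds its last target. There are 200 camera calls.

## Working session

There is one attempt and no reset: what is moved stays moved. The work goes in short steps, Python scripts to look and compute and a shell command to move; the robot and the scene stay as the last step left them, time stands still between calls to the robot, and variables do not carry over. Pictures are saved under pics/ and viewed, at most 14 in all, crops included, and the job is handed in when it is done.

```bash
mkdir -p pics; cat > h.py <<'E'
import numpy as np, cv2
from bench import ctrl, vision, boxes_of, cut_out
def cam(n):
    s=ctrl.sense(); m=vision.camera_model(n); p,d=vision.read_camera(n); return p,d,m
def unproj(m,u,v,d):
    K=np.array(m["camera_matrix"]); T=np.linalg.inv(np.array(m["camera_from_world"]))
    u=np.asarray(u,float);v=np.asarray(v,float)
    P=np.stack([(u-K[0,2])/K[0,0]*d,-(v-K[1,2])/K[1,1]*d,-d,np.ones_like(d)],-1)
    return (P@T.T)[...,:3]
def cloud(m,d,mask):
    v,u=np.nonzero(mask&(d>0)); return unproj(m,u,v,d[v,u])
def pix(m,P):
    K=np.array(m["camera_matrix"]);c=np.array(m["camera_from_world"])@np.append(P,1)
    return K[0,2]+K[0,0]*c[0]/-c[2],K[1,2]+K[1,1]*-c[1]/-c[2]
E
python3 - <<'E'
from h import *
for n in("scene","top"):
    p,d,m=cam(n); cv2.imwrite(f"pics/{n}0.png",p); np.savez(f"{n}0.npz",p=p,d=d)
    print(n,np.round(m["camera_matrix"],1).tolist(),np.round(np.linalg.inv(m["camera_from_world"]),3).tolist())
    for q in("coupling1","tape","scoop","mat","control","lever_knob","funnel_mouth","grease","paint","wrench","brush"):
        for r in cut_out(n,q):
            if r["confidence"]<.3: continue
            c=cloud(m,d,r["mask"])
            if len(c): print(q,round(r["confidence"],2),np.round(r["bbox"]).astype(int).tolist(),"med",np.round(np.median(c,0),3),"lo",np.round(np.percentile(c,3,0),3),"hi",np.round(np.percentile(c,97,0),3))
print(ctrl.sense())
E
```

```text
scene [[375.2, 0.0, 254.9], [0.0, 375.2, 189.0], [0.0, 0.0, 1.0]] [[-0.762, -0.395, 0.513, 1.105], [0.648, -0.461, 0.607, 0.627], [-0.003, 0.795, 0.607, 0.73], [0.0, 0.0, 0.0, 1.0]]
coupling1 0.79 [381, 253, 18, 15] med [0.443 0.331 0.029] lo [ 0.395  0.299 -0.002] hi [0.452 0.344 0.041]
coupling1 0.74 [355, 275, 16, 20] med [0.556 0.336 0.031] lo [ 0.537  0.32  -0.001] hi [0.564 0.349 0.041]
coupling1 0.68 [346, 229, 18, 17] med [0.442 0.222 0.03 ] lo [ 0.42   0.202 -0.   ] hi [0.451 0.234 0.041]
coupling1 0.6 [378, 298, 14, 24] med [0.57  0.41  0.032] lo [0.552 0.394 0.009] hi [0.579 0.422 0.041]
tape 0.94 [408, 276, 26, 21] med [0.446 0.413 0.017] lo [ 0.413  0.383 -0.001] hi [0.47  0.442 0.021]
tape 0.68 [377, 299, 16, 25] med [0.569 0.409 0.031] lo [0.55 0.39 0.  ] hi [0.579 0.423 0.041]
scoop 0.94 [289, 200, 52, 46] med [0.502 0.051 0.028] lo [ 0.401 -0.044  0.007] hi [0.549 0.128 0.115]
mat 0.67 [288, 210, 90, 63] med [0.517 0.091 0.003] lo [ 0.39  -0.092  0.   ] hi [0.572 0.146 0.005]
control 0.85 [211, 204, 53, 59] med [ 0.682 -0.073  0.033] lo [ 0.611 -0.127  0.002] hi [ 0.
[... 2537 characters left out ...]
        7.79617222e+01, -6.93088433e+00]), 'qvel': array([-0.03216877, -0.03024194,  0.02139044, -0.01042563, -0.09470466,
        0.00610327]), 'effort': array([ 2.19680798e-03, -4.16664755e+01, -2.46101582e+01,  3.80415049e-04,
        3.06516711e-05,  5.12306954e-06]), 'position': array([ 0.19595792, -0.540628  ,  0.2533634 ]), 'tool_rot': array([[ 9.40144753e-01,  3.40775355e-01,  1.46464855e-05],
       [ 3.40775352e-01, -9.40144738e-01, -1.77666323e-04],
       [-4.67744882e-05,  1.72023223e-04, -9.99999984e-01]]), 'force': array([0.37995765, 0.17873533, 0.10999977]), 'wrist_torque': array([-0.00734955, -0.00072153,  0.02772701]), 'finger_force': 0.0, 'finger_gap': 0.08525315832718867}
```

View pics/scene0.png

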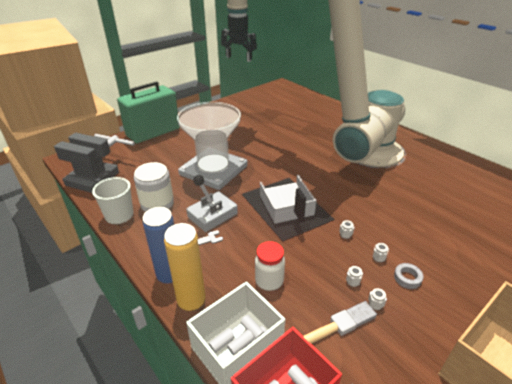

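View pics/top0.png

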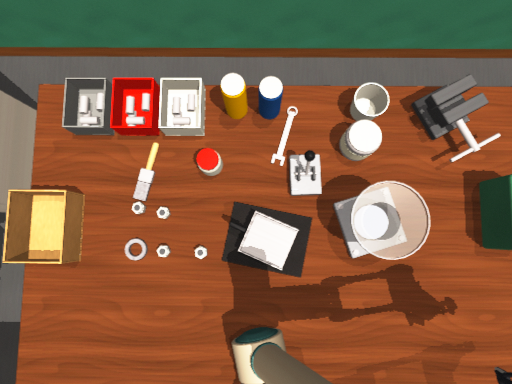

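```bash
python3 - <<'E'
from h import *
from scipy.optimize import least_squares
for n in("top","scene"):
    z=np.load(f"{n}0.npz");p,d=z["p"],z["d"];m=vision.camera_model(n)
    print(n); vv,uu=np.mgrid[:384,:512]; W=unproj(m,uu,vv,d); ok=d>0
    def reg(x0,x1,y0,y1,z0,z1): return W[ok&(W[...,0]>x0)&(W[...,0]<x1)&(W[...,1]>y0)&(W[...,1]<y1)&(W[...,2]>z0)&(W[...,2]<z1)]
    def rect(P): (c,s,a)=cv2.minAreaRect((P[:,:2]*1000).astype(np.float32)); return np.round(c,1),np.round(s,1),round(a,1),np.round(cv2.boxPoints((c,s,a))).tolist()
    f=reg(.4,.65,-.1,.2,.09,.13); print("fin",len(f),rect(f),f[:,2].max())
    print("tray",rect(reg(.36,.65,-.1,.2,.035,.065)))
    k=reg(.55,.8,-.15,0,.128,.2)
    g=least_squares(lambda q:np.linalg.norm(k-q[:3],axis=1)-.015,[*k.mean(0)],loss="soft_l1",f_scale=.002); print("knob",len(k),g.x.round(4),np.abs(g.fun).mean())
    print("control",rect(reg(.55,.8,-.2,.0,.03,.042)))
    r=reg(.35,.75,-.5,-.1,.19,.23); A=np.c_[2*r[:,:2],np.ones(len(r))]; s=np.linalg.lstsq(A,(r[:,:2]**2).sum(1),rcond=None)[0]; print("rim",len(r),s[:2],np.sqrt(s[2]+s[:2]@s[:2]),np.percentile(r[:,2],[50,98]))
    print("base",rect(reg(.35,.75,-.5,-.1,.015,.029)))
    for c in((.433,.216),(.437,.325),(.548,.33),(.562,.403)):
        t=reg(c[0]-.03,c[0]+.03,c[1]-.03,c[1]+.03,.032,.06); print("coup",len(t),((t.min(0)+t.max(0))/2).round(4),np.median(t,0).round(4),(t.max(0)-t.min(0)).round(3))
    dark=(p.max(2)<60)&ok&(np.abs(W[...,2]-.004)<.006)&(W[...,0]>.3)&(W[...,0]<.65)&(W[...,1]>-.15)&(W[...,1]<.2)
    dk=cv2.morphologyEx(dark.astype(np.uint8),cv2.MORPH_OPEN,np.ones((3,3))); print("mat",dk.sum(),rect(W[dk>0]),np.median(W[dk>0],0))
    print("table z",np.median(reg(.2,.4,.1,.3,-.05,.05)[:,2]))
    if n=="top":
        im=cv2.resize(p[130:280,110:340],None,fx=3.4,fy=3.4,interpolation=cv2.INTER_CUBIC); cv2.imwrite("pics/topz.png",im)
E
```

```text
top
fin 94 (array([503.9, 107.7]), array([50. , 13.8]), 66.8, [[488.0, 87.0], [500.0, 82.0], [520.0, 128.0], [507.0, 133.0]]) 0.12370449594786725
tray (array([538.9,  -4.3]), array([136.8, 277.1]), 67.6, [[385.0, -15.0], [641.0, -120.0], [693.0, 6.0], [437.0, 112.0]])
knob 99 [ 0.696  -0.0852  0.1436] 0.0009434123537397901
control (array([ 677.7, -117.6]), array([159., 223.]), 87.2, [[562.0, -192.0], [785.0, -202.0], [793.0, -44.0], [570.0, -33.0]])
rim 785 [ 0.52324466 -0.27592504] 0.09497212083029065 [0.20384242 0.20918256]
base (array([ 586.3, -226.1]), array([310.6, 171.9]), 29.6, [[409.0, -228.0], [494.0, -378.0], [764.0, -224.0], [679.0, -75.0]])
coup 92 [0.4312 0.2179 0.0386] [0.4311 0.2185 0.0391] [0.029 0.029 0.012]
coup 90 [0.4329 0.3292 0.0387] [0.433  0.3279 0.0396] [0.029 0.035 0.013]
coup 88 [0.5446 0.3333 0.0391] [0.5444 0.3325 0.0397] [0.032 0.03  0.014]
coup 91 [0.5587 0.4052 0.0395] [0.5595 0.4069 0.0397] [0.033 0.031 0.014]
mat 2343 (array([470.9,  25.1]), array([235.5, 180. ]), 78.8, [[360.0, -73.0], [536.0, -108.0], [582.0, 123.0], [405.0, 158.0]]) [0.46928089 0.
[... 499 characters left out ...]
, -34.0]])
rim 650 [ 0.52782637 -0.27747281] 0.0954684241406243 [0.19904107 0.20654763]
base (array([ 605.4, -247.6]), array([331.7, 181.4]), 21.6, [[418.0, -224.0], [485.0, -393.0], [793.0, -271.0], [726.0, -102.0]])
coup 87 [0.4353 0.2175 0.0369] [0.4373 0.2188 0.0385] [0.032 0.029 0.01 ]
coup 99 [0.436  0.328  0.0373] [0.4388 0.3283 0.0387] [0.032 0.033 0.01 ]
coup 118 [0.5483 0.334  0.0373] [0.5503 0.333  0.0387] [0.028 0.032 0.011]
coup 147 [0.5622 0.4073 0.0373] [0.5641 0.4079 0.0389] [0.032 0.03  0.011]
mat 0 (array([0., 0.]), array([0., 0.]), 0.0, [[0.0, 0.0], [0.0, 0.0], [0.0, 0.0], [0.0, 0.0]]) [nan nan nan]
table z -0.001124324462019488
  return _methods._mean(a, axis=axis, dtype=dtype,
  ret = um.true_divide(
```

View pics/topz.png

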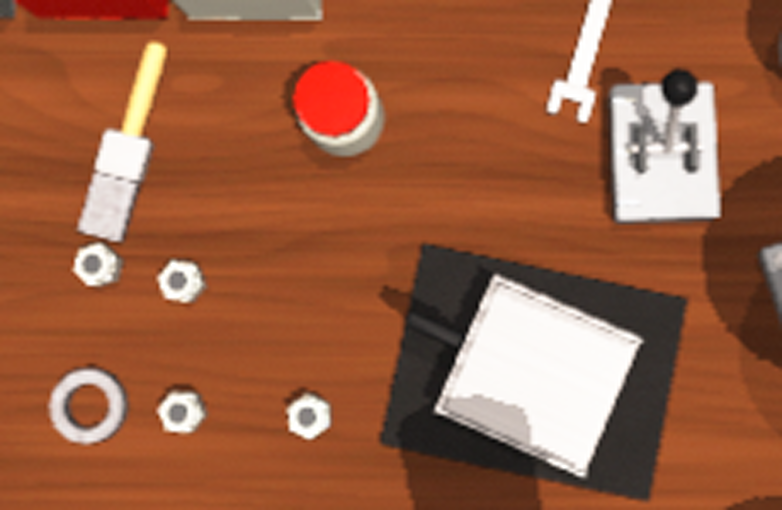

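```bash
python3 -m handwheel '[[[0,0,-0.012],[0,0,0.059],-0.4],[[0,0,-0.012],[0,0,0.059],-0.4],[[0,0,-0.012],[0,0,0.059],-0.4],[[0,0,-0.012],[0,0,0.059],-0.4],[[0,0,-0.012],[0,0,0.059],-0.4]]' 40
for i in 1; do
python3 -m handwheel '[[[0.0262,-0.0214,0],[0,0,0],-0.4],[[0.0262,-0.0214,0],[0,0,0],-0.4],[[0.0262,-0.0214,0],[0,0,0],-0.4],[[0.0262,-0.0214,0],[0,0,0],-0.4],[[0.0262,-0.0214,0],[0,0,0],-0.4]]'
python3 -m handwheel '[[[0.0262,-0.0214,0],[0,0,0],-0.4],[[0.0262,-0.0214,0],[0,0,0],-0.4],[[0.0262,-0.0214,0],[0,0,0],-0.4],[[0.0262,-0.0214,0],[0,0,0],-0.4],[[0.0262,-0.0214,0],[0,0,0],-0.4]]'
python3 -m handwheel '[[[0.0262,-0.0214,0],[0,0,0],-0.4],[[0.0262,-0.0214,0],[0,0,0],-0.4],[[0.0262,-0.0214,0],[0,0,0],-0.4],[[0.0262,-0.0214,0],[0,0,0],-0.4],[[0.0262,-0.0214,0],[0,0,0],-0.4]]'
done
```

```text
clock: 1.62
position: [0.1959, -0.5405, 0.3139]
tool_rot: [[0.999, 0.05, 0.0], [0.05, -0.999, -0.0], [0.0, 0.0, -1.0]]
force: [0.5, 0.1, -0.7]
finger_gap: 0.0602
finger_force: 0.0
clock: 2.03
position: [0.322, -0.4257, 0.3134]
tool_rot: [[0.999, 0.052, 0.0], [0.052, -0.999, -0.0], [0.0, 0.0, -1.0]]
force: [0.7, -1.8, 0.0]
finger_gap: 0.0599
finger_force: 0.0
clock: 2.45
position: [0.4473, -0.3117, 0.3135]
tool_rot: [[0.999, 0.053, 0.0], [0.053, -0.999, -0.0], [0.0, 0.0, -1.0]]
force: [-0.1, -0.2, 0.1]
finger_gap: 0.0594
finger_force: 0.0
clock: 2.87
position: [0.5725, -0.1979, 0.3134]
tool_rot: [[0.999, 0.053, 0.0], [0.053, -0.999, -0.0], [0.0, 0.0, -1.0]]
force: [-0.7, -0.2, 0.4]
finger_gap: 0.0597
finger_force: 0.0
```

```bash
cat >> h.py <<'E'
def wunproj(m,d):
    K=np.array(m["camera_matrix"]); T=np.linalg.inv(np.array(m["camera_from_world"]))
    v,u=np.mgrid[:d.shape[0],:d.shape[1]].astype(float)
    x=(u-K[0,2])/K[0,0]; y=(v-K[1,2])/K[1,1]; r=np.hypot(x,y)+1e-9
    t=np.tan(np.minimum(r,1.5))/r
    P=np.stack([x*t*d,-y*t*d,-d,np.ones_like(d)],-1); return (P@T.T)[...,:3]
def wrist(name=None):
    p,d,m=cam("wrist")
    if name: cv2.imwrite(f"pics/{name}.png",p)
    W=wunproj(m,d); W[d<=0]=np.nan; return p,d,m,W
def reg(W,x0,x1,y0,y1,z0,z1): return W[(W[...,0]>x0)&(W[...,0]<x1)&(W[...,1]>y0)&(W[...,1]<y1)&(W[...,2]>z0)&(W[...,2]<z1)]
def rect(P): (c,s,a)=cv2.minAreaRect((P[:,:2]*1000).astype(np.float32)); return np.round(c,1),np.round(s,1),round(a,1),np.round(cv2.boxPoints((c,s,a))).tolist()
E
python3 -m handwheel '[[[0.025,-0.0205,0],[0,0,0],-0.4],[[0.025,-0.0205,0],[0,0,0],-0.4],[[0.02,-0.0205,0],[0,0,0],-0.4],[[0.015,-0.0205,0],[0,0,0],-0.4],[[0.01,-0.02,0],[0,0,0],-0.4]]'
python3 - <<'E'
from h import *
from scipy.optimize import least_squares
p,d,m,W=wrist("w1"); print(np.round(m["camera_matrix"],1).tolist(),np.linalg.inv(m["camera_from_world"]).round(3).tolist(),ctrl.sense()["position"])
k=reg(W,.64,.76,-.13,-.04,.128,.2); print(len(k),k.min(0),k.max(0))
g=least_squares(lambda q:np.linalg.norm(k-q[:3],axis=1)-.015,[*k.mean(0)],loss="soft_l1",f_scale=.002); print("knob",g.x.round(4),np.abs(g.fun).mean())
c=reg(W,.56,.76,-.17,0,.03,.042); print("control",rect(c))
E
```

```text
clock: 3.28
position: [0.6625, -0.091, 0.3126]
tool_rot: [[0.999, 0.053, 0.0], [0.053, -0.999, 0.0], [0.0, -0.0, -1.0]]
force: [-0.3, -0.9, 0.3]
finger_gap: 0.0598
finger_force: 0.0
[[297.3, 0.0, 254.4], [0.0, 297.3, 191.8], [0.0, 0.0, 1.0]] [[0.054, 0.945, 0.324, 0.746], [-0.999, 0.051, 0.017, -0.088], [-0.0, -0.324, 0.946, 0.433], [0.0, 0.0, 0.0, 1.0]] [ 0.66359692 -0.08661258  0.31252967]
727 [ 0.68189851 -0.10272657  0.14168086] [ 0.71051129 -0.07333613  0.16130398]
knob [ 0.6957 -0.088   0.1444] 0.000394751231075847
control (array([662.5, -89.2]), array([119.9,  90.6]), 2.8, [[600.0, -47.0], [605.0, -137.0], [725.0, -132.0], [720.0, -41.0]])
```

View pics/w1.png

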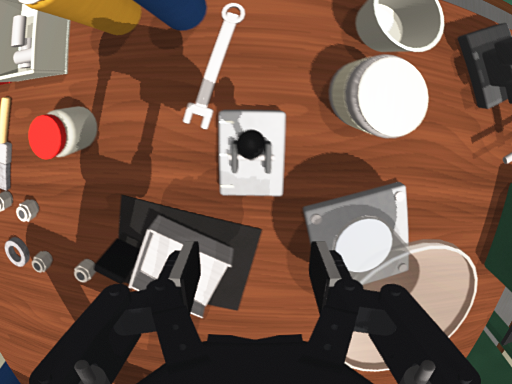

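```bash
python3 -m handwheel '[[[0.0064,0.0006,0.02],[0,0,0],-0.4],[[0.0064,0.0006,0.02],[0,0,0],-0.4],[[0.0064,0.0006,0.02],[0,0,0],-0.4],[[0.0064,0.0006,0.02],[0,0,0],-0.4],[[0.0064,0.0006,0.02],[0,0,0],-0.4]]'
python3 -m handwheel '[[[0,0,0.0135],[0,0,0],-0.4],[[0,0,0.0135],[0,0,0],-0.4],[[0,0,0.0135],[0,0,0],-0.4],[[0,0,0.0135],[0,0,0],-0.4],[[0,0,0.0125],[0,0,0],-0.4]]'
python3 -m handwheel '[[[0,0,0],[0,0,0],0.6],[[0,0,0],[0,0,0],0.6],[[0,0,0],[0,0,0],0.6],[[0,0,0],[0,0,0],0.6],[[0,0,0],[0,0,0],0.6]]' 30
```

```text
clock: 3.75
position: [0.6932, -0.0938, 0.2124]
tool_rot: [[0.999, 0.053, 0.0], [0.053, -0.999, -0.0], [-0.0, 0.0, -1.0]]
force: [-0.3, -0.1, 0.5]
finger_gap: 0.0599
finger_force: 0.0
clock: 4.17
position: [0.6929, -0.0939, 0.1458]
tool_rot: [[0.999, 0.053, -0.001], [0.053, -0.999, 0.0], [-0.001, -0.0, -1.0]]
force: [1.0, -0.0, 0.0]
finger_gap: 0.0599
finger_force: 0.0
clock: 4.58
position: [0.6918, -0.0875, 0.1464]
tool_rot: [[0.999, 0.053, -0.003], [0.053, -0.999, 0.011], [-0.003, -0.011, -1.0]]
force: [-1.9, 13.3, -3.2]
finger_gap: 0.0281
finger_force: 29.8
```

```bash
python3 -m handwheel '[[[-0.008,-0.003,0.0024],[0,0,0],0.6],[[-0.0084,-0.003,0.0019],[0,0,0],0.6],[[-0.0084,0,0.001],[0,0,0],0.6],[[-0.0085,0,-0.0004],[0,0,0],0.6],[[-0.0085,0,-0.001],[0,0,0],0.6]]'
python3 -m handwheel '[[[-0.0085,0,0.0005],[0,0,0],0.6],[[-0.0082,0,0.0015],[0,0,0],0.6],[[-0.008,0,0.0025],[0,0,0],0.6],[[-0.0075,0,0.003],[0,0,0],0.6],[[-0.007,0,0.0035],[0,0,0],0.6]]'
```

```text
clock: 5.0
position: [0.6558, -0.0887, 0.1486]
tool_rot: [[0.998, 0.053, 0.014], [0.053, -0.999, 0.001], [0.014, -0.0, -1.0]]
force: [1.5, 4.8, 5.1]
finger_gap: 0.0279
finger_force: 31.4
clock: 5.42
position: [0.6134, -0.0903, 0.1355]
tool_rot: [[0.999, 0.052, 0.006], [0.052, -0.999, 0.002], [0.006, -0.002, -1.0]]
force: [-0.9, 6.1, 8.5]
finger_gap: 0.0281
finger_force: 29.3
```

```bash
python3 -m handwheel '[[[-0.003,0,0.0015],[0,0,0],0.6],[[-0.003,0,0.0015],[0,0,0],0.6],[[0,0,0],[0,0,0],0.6],[[0,0,0],[0,0,0],0.6],[[0,0,0],[0,0,0],0.6]]'
python3 -m handwheel '[[[0,0,0],[0,0,0],-0.4],[[0,0,0],[0,0,0],-0.4],[[0,0,0],[0,0,0],-0.4],[[0,0,-0.02],[0,0,0],-0.4],[[0,0,-0.04],[0,0,0],-0.4]]'
python3 -m handwheel '[[[-0.003,0,-0.037],[0,0,0],-0.4],[[-0.003,0,-0.037],[0,0,0],-0.4],[[-0.003,0,-0.01],[0,0,0],-0.4],[[0,0,0],[0,0,0],-0.4],[[0,0,0],[0,0,0],-0.4]]'
python3 - <<'E'
from h import *
from scipy.optimize import least_squares
p,d,m,W=wrist("w2")
k=reg(W,.56,.76,-.13,-.04,.123,.2); print(len(k),k.min(0),k.max(0))
g=least_squares(lambda q:np.linalg.norm(k-q[:3],axis=1)-.015,[*k.mean(0)],loss="soft_l1",f_scale=.002); print("knob",g.x.round(4),np.abs(g.fun).mean())
f=reg(W,.4,.6,.05,.15,.085,.13); print("fin",len(f),rect(f) if len(f) else 0)
print(ctrl.sense()["position"],ctrl.sense()["joint_positions"])
E
```

```text
clock: 5.83
position: [0.606, -0.0906, 0.1313]
tool_rot: [[0.999, 0.053, 0.002], [0.053, -0.999, 0.003], [0.002, -0.002, -1.0]]
force: [-3.1, 5.2, 5.6]
finger_gap: 0.0279
finger_force: 29.3
clock: 6.25
position: [0.6028, -0.0919, 0.1847]
tool_rot: [[0.999, 0.052, -0.011], [0.052, -0.999, 0.003], [-0.011, -0.003, -1.0]]
force: [-1.0, 0.5, -0.4]
finger_gap: 0.0599
finger_force: 0.0
clock: 6.67
position: [0.5968, -0.093, 0.2729]
tool_rot: [[0.999, 0.052, 0.001], [0.052, -0.999, -0.0], [0.001, 0.0, -1.0]]
force: [-0.4, 0.5, -0.7]
finger_gap: 0.0599
finger_force: 0.0
886 [ 0.6023363  -0.10610835  0.12305969] [ 0.63066919 -0.07601742  0.15488651]
knob [ 0.6164 -0.0911  0.1387] 0.0004445773938275113
fin 914 (array([504.2, 104. ]), array([50. , 15.4]), 66.2, [[487.0, 84.0], [501.0, 78.0], [521.0, 124.0], [507.0, 130.0]])
[ 0.59618861 -0.09281312  0.27140304] [-1.54469457e+01  1.78214501e+01  8.07351454e+01 -1.15068605e-02
  8.15728520e+01  7.15448537e+01]
```

```bash
python3 -m handwheel '[[[-0.0127,-0.038,0],[0,0,0],-0.4],[[-0.0127,-0.038,0],[0,0,0],-0.4],[[-0.0127,-0.038,0],[0,0,0],-0.4],[[-0.0127,-0.038,0],[0,0,0],-0.4],[[-0.0127,-0.038,0],[0,0,0],-0.4]]'
python3 -m handwheel '[[[-0.0127,-0.038,0],[0,0,0],-0.4],[[-0.0127,-0.038,0],[0,0,0],-0.4],[[-0.0127,-0.038,0],[0,0,0],-0.4],[[-0.0127,-0.038,0],[0,0,0],-0.4],[[-0.0127,-0.038,0],[0,0,0],-0.4]]'
python3 -m handwheel '[[[0,0,0],[0,0,0],-0.4],[[0,0,0],[0,0,0],-0.4],[[0,0,0],[0,0,0],-0.4],[[0,0,0],[0,0,0],-0.4],[[0,0,0],[0,0,0],-0.4]]'
cat >> h.py <<'E'
def hexes(W,seeds):
    for c in seeds:
        t=reg(W,c[0]-.03,c[0]+.03,c[1]-.03,c[1]+.03,.034,.06); h=reg(W,c[0]-.03,c[0]+.03,c[1]-.03,c[1]+.03,.020,.036)
        if len(t)<10: print("none",c); continue
        (x,y),r=cv2.minEnclosingCircle((t[:,:2]*1000).astype(np.float32))
        # hex orientation: width of the hex shoulder along direction a; flats at minimum
        q=h[:,:2]*1000-[x,y]; a=np.radians(np.arange(0,60,2)); w=[np.mean([np.percentile(q@[np.cos(b+k*np.pi/3),np.sin(b+k*np.pi/3)],98) for k in range(6)]) for b in a]
        # fit cos(6a)
        ph=np.angle(np.sum((np.array(w)-np.mean(w))*np.exp(1j*6*a)))/6
        print("c",c,"xy",round(x,1),round(y,1),"r",round(r,1),"ztop",np.percentile(t[:,2],90).round(4),"n",len(t),len(h),"flat normals deg",round(np.degrees(ph+np.pi/6)%60,1),"amp",round(np.ptp(w),1))
SEEDS=((.434,.218),(.436,.328),(.547,.333),(.561,.405))
E
python3 - <<'E'
from h import *
p,d,m,W=wrist("w3"); hexes(W,SEEDS)
print(ctrl.sense()["position"],ctrl.sense()["joint_positions"])
for r in boxes_of("wrist","coupling1"): print(r["confidence"],np.round(r["bbox"]))
E
```

```text
clock: 7.13
position: [0.5215, 0.0948, 0.27]
tool_rot: [[0.999, 0.052, -0.005], [0.052, -0.999, -0.0], [-0.005, -0.0, -1.0]]
force: [0.5, 0.5, -0.2]
finger_gap: 0.0598
finger_force: 0.0
clock: 7.55
position: [0.448, 0.2811, 0.2701]
tool_rot: [[0.999, 0.053, -0.004], [0.053, -0.999, -0.002], [-0.005, 0.002, -1.0]]
force: [0.8, 0.2, 0.1]
finger_gap: 0.0595
finger_force: 0.0
clock: 7.97
position: [0.4506, 0.2785, 0.2721]
tool_rot: [[0.999, 0.051, -0.001], [0.051, -0.999, -0.001], [-0.001, 0.001, -1.0]]
force: [0.6, -0.1, 0.7]
finger_gap: 0.0597
finger_force: 0.0
c (0.434, 0.218) xy 430.0 214.9 r 15.3 ztop 0.0411 n 385 180 flat normals deg 31.2 amp 0.7
c (0.436, 0.328) xy 432.6 326.5 r 14.5 ztop 0.0411 n 409 175 flat normals deg 54.7 amp 1.0
c (0.547, 0.333) xy 544.0 330.8 r 15.3 ztop 0.0414 n 464 160 flat normals deg 51.3 amp 1.1
c (0.561, 0.405) xy 557.7 403.9 r 15.4 ztop 0.0413 n 415 203 flat normals deg 18.6 amp 0.7
[0.45060865 0.27862523 0.27238686] [ 2.42171823e+01  1.13211876e+01  8.96389977e+01 -2.26076136e-02
  7.90910046e+01  1.11326546e+02]
0.87 [214.  84.  29.  28.]
0.77 [301. 178.  26.  28.]
0.74 [216. 172.  27.  24.]
0.58 [158.  72.  32.  28.]
```

View pics/w3.png

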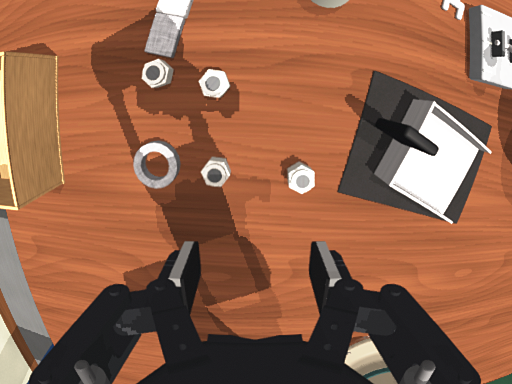

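```bash
cat > go.py <<'E'
import sys; from h import *
# usage: go.py x y z yaw_deg : turn about tool z, then shift in the turned tool axes
x,y,z,yaw=map(float,sys.argv[1:5]); s=ctrl.sense(); R=s["tool_rot"]; cy=np.degrees(np.arctan2(R[1,0],R[0,0]))
a=np.radians(yaw); d=np.array([x,y,z])-s["position"]; X=np.array([np.cos(a),np.sin(a),0]);Y=np.array([np.sin(a),-np.cos(a),0])
print("turn z rad",round(np.radians(cy-yaw),3),"shift",round(d@X,4),round(d@Y,4),round(-d[2],4),"| pos",s["position"].round(4),"yaw",round(cy,1),"j6",s["joint_positions"][5].round(1),"t",s["clock"])
E
python3 -m handwheel '[[[-0.0044,0.0122,0.03],[0,0,0.007],-0.2],[[-0.0044,0.0122,0.03],[0,0,0.007],-0.2],[[-0.0044,0.0122,0.03],[0,0,0.007],-0.2],[[-0.0044,0.0122,0.03],[0,0,0.007],-0.2],[[-0.0044,0.0122,0.03],[0,0,0.007],-0.2]]'
python3 -m handwheel '[[[0,0,0.0185],[0,0,0],-0.2],[[0,0,0.0185],[0,0,0],-0.2],[[0,0,0.018],[0,0,0],-0.2],[[0,0,0.018],[0,0,0],-0.2],[[0,0,0.016],[0,0,0],-0.2]]'
python3 -m handwheel '[[[0,0,0],[0,0,0],0.6],[[0,0,0],[0,0,0],0.6],[[0,0,0],[0,0,0],0.6],[[0,0,0],[0,0,0],0.6],[[0,0,0],[0,0,0],0.6]]' 40
python3 -m handwheel '[[[0,0,-0.02],[0,0,0],0.6],[[0,0,-0.025],[0,0,0],0.6],[[0,0,-0.03],[0,0,0],0.6],[[0,0,-0.03],[0,0,0],0.6],[[0,0,-0.03],[0,0,0],0.6]]'
python3 go.py .5013 .022 .12 -23.5
```

```text
clock: 8.48
position: [0.4306, 0.2168, 0.122]
tool_rot: [[1.0, 0.016, 0.001], [0.016, -1.0, 0.0], [0.001, -0.0, -1.0]]
force: [1.3, 0.1, -0.2]
finger_gap: 0.0513
finger_force: 0.0
clock: 8.9
position: [0.4308, 0.2172, 0.033]
tool_rot: [[1.0, 0.016, 0.0], [0.016, -1.0, -0.0], [0.0, 0.0, -1.0]]
force: [-1.2, -0.6, -0.6]
finger_gap: 0.0516
finger_force: 0.0
clock: 9.32
position: [0.4312, 0.2183, 0.0349]
tool_rot: [[1.0, 0.018, 0.002], [0.018, -1.0, 0.001], [0.002, -0.001, -1.0]]
force: [0.0, -0.1, -1.1]
finger_gap: 0.0312
finger_force: 41.7
clock: 9.73
position: [0.4302, 0.2181, 0.171]
tool_rot: [[1.0, 0.018, 0.001], [0.018, -1.0, 0.0], [0.001, -0.0, -1.0]]
force: [-0.0, -0.5, -0.2]
finger_gap: 0.0317
finger_force: 41.7
turn z rad 0.428 shift 0.1434 0.1515 0.051 | pos [0.4302 0.2181 0.171 ] yaw 1.0 j6 107.6 t 9.7333
```

```bash
python3 -m handwheel '[[[0,0,0],[0,0,0.107],0.6],[[0,0,0],[0,0,0.107],0.6],[[0,0,0],[0,0,0.107],0.6],[[0,0,0],[0,0,0.107],0.6],[[0.0239,0.0253,0],[0,0,0],0.6]]'
python3 -m handwheel '[[[0.0239,0.0253,0],[0,0,0],0.6],[[0.0239,0.0253,0],[0,0,0],0.6],[[0.0239,0.0253,0],[0,0,0],0.6],[[0.0239,0.0253,0],[0,0,0],0.6],[[0.0239,0.0253,0],[0,0,0],0.6]]'
python3 go.py .5013 .022 .053 -23.5
python3 -m handwheel '[[[0,0,0],[0,0,0],0.6],[[0,0,0],[0,0,0],0.6],[[0,0,0],[0,0,0],0.6],[[0,0,0],[0,0,0],0.6],[[0,0,0],[0,0,0],0.6]]'
python3 go.py .5013 .022 .053 -23.5
python3 - <<'E'
from h import *
p,d,m,W=wrist("w4")
f=reg(W,.4,.6,.05,.15,.085,.1195); print("fin",len(f),rect(f) if len(f) else 0)
E
```

```text
clock: 10.15
position: [0.441, 0.1891, 0.1699]
tool_rot: [[0.917, -0.398, 0.001], [-0.398, -0.917, 0.004], [-0.001, -0.004, -1.0]]
force: [0.5, -0.2, -0.5]
finger_gap: 0.0317
finger_force: 41.7
clock: 10.57
position: [0.5018, 0.0202, 0.1698]
tool_rot: [[0.917, -0.399, 0.002], [-0.399, -0.917, -0.0], [0.002, -0.001, -1.0]]
force: [0.5, 0.3, -0.3]
finger_gap: 0.0315
finger_force: 41.7
turn z rad 0.0 shift -0.0011 -0.0014 0.1168 | pos [0.5018 0.0202 0.1698] yaw -23.5 j6 107.9 t 10.5667
clock: 10.98
position: [0.5008, 0.0229, 0.1691]
tool_rot: [[0.918, -0.397, -0.0], [-0.397, -0.918, 0.0], [-0.0, -0.0, -1.0]]
force: [0.3, 0.6, -1.5]
finger_gap: 0.0318
finger_force: 41.7
turn z rad 0.002 shift 0.0008 0.0006 0.1161 | pos [0.5008 0.0229 0.1691] yaw -23.4 j6 108.1 t 10.9833
fin 2181 (array([504. , 103.5]), array([49.4, 14.6]), 66.5, [[487.0, 84.0], [501.0, 78.0], [521.0, 123.0], [507.0, 129.0]])
```

View pics/w4.png

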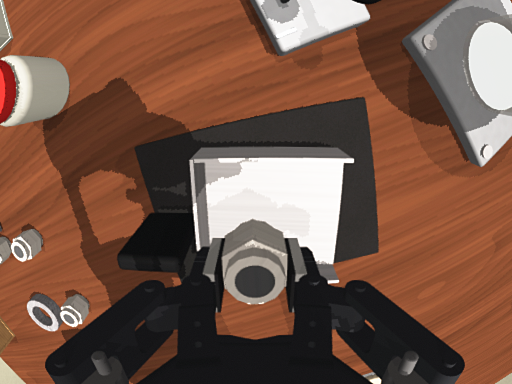

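```bash
python3 -m handwheel '[[[0,0,0.025],[0,0,0],0.6],[[0,0,0.025],[0,0,0],0.6],[[0,0,0.025],[0,0,0],0.6],[[0,0,0.023],[0,0,0],0.6],[[0,0,0.018],[0,0,0],0.6]]'
python3 -m handwheel '[[[0,0,0],[0,0,0],0.0],[[0,0,0],[0,0,0],0.0],[[0,0,0],[0,0,0],0.0],[[0,0,-0.02],[0,0,0],0],[[0,0,-0.03],[0,0,0],0]]'
python3 -m handwheel '[[[0,0,-0.035],[0,0,0],-0.2],[[0,0,-0.035],[0,0,0],-0.2],[[0,0,0],[0,0,-0.12],-0.2],[[0,0,0],[0,0,-0.12],-0.2],[[0,0,0],[0,0,-0.12],-0.2]]'
python3 go.py .434 .3285 .12 25
```

```text
clock: 11.45
position: [0.5004, 0.0228, 0.0514]
tool_rot: [[0.918, -0.397, -0.001], [-0.397, -0.918, 0.0], [-0.001, 0.0, -1.0]]
force: [-1.1, 0.1, -0.2]
finger_gap: 0.0316
finger_force: 41.7
clock: 11.87
position: [0.5, 0.0221, 0.1027]
tool_rot: [[0.917, -0.398, -0.004], [-0.398, -0.917, 0.0], [-0.004, 0.001, -1.0]]
force: [1.0, -0.1, -0.6]
finger_gap: 0.0429
finger_force: 0.0
clock: 12.28
position: [0.5024, 0.0218, 0.176]
tool_rot: [[0.999, -0.044, 0.006], [-0.044, -0.999, -0.001], [0.006, 0.0, -1.0]]
force: [-0.6, -0.5, -1.3]
finger_gap: 0.0516
finger_force: 0.0
turn z rad -0.48 shift 0.0676 -0.3069 0.056 | pos [0.5024 0.0218 0.176 ] yaw -2.5 j6 87.1 t 12.2833
```

```bash
python3 -m handwheel '[[[0,0,0],[0,0,-0.12],-0.2],[[0,0,0],[0,0,-0.12],-0.2],[[0,0,0],[0,0,-0.12],-0.2],[[0,0,0],[0,0,-0.12],-0.2],[[0.0075,-0.0341,0],[0,0,0],-0.2]]'
python3 -m handwheel '[[[0.0075,-0.0341,0],[0,0,0],-0.2],[[0.0075,-0.0341,0],[0,0,0],-0.2],[[0.0075,-0.0341,0],[0,0,0],-0.2],[[0.0075,-0.0341,0],[0,0,0],-0.2],[[0.0075,-0.0341,0],[0,0,0],-0.2]]'
python3 -m handwheel '[[[0.0075,-0.0341,0],[0,0,0],-0.2],[[0.0075,-0.0341,0],[0,0,0],-0.2],[[0.0075,-0.0341,0],[0,0,0],-0.2],[[0,0,0.01],[0,0,0],-0.2],[[0,0,0.01],[0,0,0],-0.2]]'
python3 go.py .434 .3285 .033 25
python3 - <<'E'
from h import *
p,d,m,W=wrist(); hexes(W,SEEDS)
print(ctrl.sense()["position"])
E
```

```text
clock: 12.7
position: [0.4968, 0.0522, 0.175]
tool_rot: [[0.909, 0.417, 0.006], [0.417, -0.909, -0.004], [0.004, 0.006, -1.0]]
force: [1.0, 0.3, 0.5]
finger_gap: 0.0514
finger_force: 0.0
clock: 13.12
position: [0.457, 0.2284, 0.175]
tool_rot: [[0.909, 0.417, 0.004], [0.417, -0.909, 0.001], [0.004, 0.001, -1.0]]
force: [0.3, 0.2, -1.2]
finger_gap: 0.0514
finger_force: 0.0
clock: 13.53
position: [0.4352, 0.3311, 0.1546]
tool_rot: [[0.907, 0.42, 0.004], [0.42, -0.907, 0.002], [0.005, -0.0, -1.0]]
force: [0.9, -0.0, -0.7]
finger_gap: 0.051
finger_force: 0.0
turn z rad -0.003 shift -0.0022 0.0019 0.1216 | pos [0.4352 0.3311 0.1546] yaw 24.9 j6 95.1 t 13.5333
none (0.434, 0.218)
c (0.436, 0.328) xy 432.5 327.5 r 15.4 ztop 0.0411 n 888 383 flat normals deg 54.9 amp 0.4
c (0.547, 0.333) xy 544.6 331.1 r 14.7 ztop 0.0413 n 991 349 flat normals deg 52.7 amp 1.2
c (0.561, 0.405) xy 557.8 405.0 r 14.7 ztop 0.0413 n 992 385 flat normals deg 18.8 amp 1.3
[0.43377086 0.32885212 0.15177439]
```

```bash
python3 -m handwheel '[[[-0.001,0.0006,0.026],[0,0,0],-0.2],[[0,0,0.026],[0,0,0],-0.2],[[0,0,0.026],[0,0,0],-0.2],[[0,0,0.023],[0,0,0],-0.2],[[0,0,0.0175],[0,0,0],-0.2]]'
python3 -m handwheel '[[[0,0,0],[0,0,0],0.6],[[0,0,0],[0,0,0],0.6],[[0,0,0],[0,0,0],0.6],[[0,0,0],[0,0,0],0.6],[[0,0,0],[0,0,0],0.6]]' 40
python3 -m handwheel '[[[0,0,-0.02],[0,0,0],0.6],[[0,0,-0.03],[0,0,0],0.6],[[0,0,-0.03],[0,0,0],0.6],[[0,0,-0.03],[0,0,0],0.6],[[0,0,-0.03],[0,0,0],0.6]]'
python3 go.py .4463 .046 .053 -23.5
```

```text
clock: 14.0
position: [0.4338, 0.3257, 0.033]
tool_rot: [[0.91, 0.415, -0.002], [0.415, -0.91, -0.002], [-0.002, 0.001, -1.0]]
force: [-0.5, 0.8, -0.4]
finger_gap: 0.0512
finger_force: 0.0
clock: 14.42
position: [0.4352, 0.3281, 0.0358]
tool_rot: [[0.909, 0.416, 0.002], [0.416, -0.909, 0.001], [0.003, -0.0, -1.0]]
force: [-0.1, 0.3, -0.3]
finger_gap: 0.0307
finger_force: 44.2
clock: 14.83
position: [0.4341, 0.3279, 0.1768]
tool_rot: [[0.909, 0.417, 0.001], [0.417, -0.909, 0.001], [0.001, 0.0, -1.0]]
force: [0.1, -1.2, -1.0]
finger_gap: 0.031
finger_force: 44.2
turn z rad 0.84 shift 0.1236 0.2536 0.1238 | pos [0.4341 0.3279 0.1768] yaw 24.6 j6 95.1 t 14.8333
```

```bash
python3 -m handwheel '[[[0,0,0],[0,0,0.12],0.6],[[0,0,0],[0,0,0.12],0.6],[[0,0,0],[0,0,0.12],0.6],[[0,0,0],[0,0,0.12],0.6],[[0,0,0],[0,0,0.12],0.6]]'
python3 -m handwheel '[[[0,0,0],[0,0,0.12],0.6],[[0,0,0],[0,0,0.12],0.6],[[0.0155,0.0317,0],[0,0,0],0.6],[[0.0155,0.0317,0],[0,0,0],0.6],[[0.0155,0.0317,0],[0,0,0],0.6]]'
python3 -m handwheel '[[[0.0155,0.0317,0],[0,0,0],0.6],[[0.0155,0.0317,0],[0,0,0],0.6],[[0.0155,0.0317,0],[0,0,0],0.6],[[0.0155,0.0317,0],[0,0,0],0.6],[[0.0155,0.0317,0],[0,0,0],0.6]]'
python3 go.py .4463 .046 .053 -23.5
python3 -m handwheel '[[[0,0,0.024],[0,0,0],0.6],[[0,0,0.024],[0,0,0],0.6],[[0,0,0.005],[0,0,0],0.6],[[0,0,0],[0,0,0],0.6],[[0,0,0],[0,0,0],0.6]]'
python3 go.py .4463 .046 .053 -23.5
```

```text
clock: 15.25
position: [0.4342, 0.328, 0.1755]
tool_rot: [[0.985, -0.175, 0.002], [-0.175, -0.985, 0.001], [0.002, -0.001, -1.0]]
force: [0.5, -0.1, -0.6]
finger_gap: 0.0311
finger_force: 44.2
clock: 15.67
position: [0.4388, 0.2215, 0.1752]
tool_rot: [[0.918, -0.397, 0.002], [-0.397, -0.918, 0.0], [0.001, -0.001, -1.0]]
force: [0.4, 0.2, 0.2]
finger_gap: 0.0309
finger_force: 44.2
clock: 16.08
position: [0.4467, 0.0443, 0.1755]
tool_rot: [[0.917, -0.398, 0.002], [-0.398, -0.917, -0.0], [0.002, -0.001, -1.0]]
force: [1.7, 0.3, -0.8]
finger_gap: 0.031
finger_force: 44.2
turn z rad 0.0 shift -0.001 -0.0014 0.1225 | pos [0.4467 0.0443 0.1755] yaw -23.5 j6 110.3 t 16.0833
clock: 16.5
position: [0.4472, 0.0461, 0.1222]
tool_rot: [[0.917, -0.398, 0.001], [-0.398, -0.917, -0.0], [0.001, -0.0, -1.0]]
force: [-0.6, 0.4, -1.6]
finger_gap: 0.031
finger_force: 44.2
turn z rad 0.001 shift -0.0007 0.0005 0.0692 | pos [0.4472 0.0461 0.1222] yaw -23.5 j6 110.5 t 16.5
```

```bash
python3 -m handwheel '[[[0,0,0.018],[0,0,0],0.6],[[0,0,0.018],[0,0,0],0.6],[[0,0,0.017],[0,0,0],0.6],[[0,0,0.016],[0,0,0],0.6],[[0,0,0],[0,0,0],0.6]]'
python3 -m handwheel '[[[0,0,0],[0,0,0],0.0],[[0,0,0],[0,0,0],0.0],[[0,0,0],[0,0,0],0.0],[[0,0,-0.02],[0,0,0],0],[[0,0,-0.03],[0,0,0],0]]'
python3 -m handwheel '[[[0,0,-0.035],[0,0,0],-0.2],[[0,0,-0.035],[0,0,0],-0.2],[[0,0,0],[0,0,-0.12],-0.2],[[0,0,0],[0,0,-0.12],-0.2],[[0,0,0],[0,0,-0.12],-0.2]]'
python3 go.py .5455 .332 .12 21.5
```

```text
clock: 16.92
position: [0.4461, 0.0465, 0.0515]
tool_rot: [[0.918, -0.397, -0.002], [-0.397, -0.918, 0.0], [-0.002, 0.001, -1.0]]
force: [0.2, 0.3, 0.1]
finger_gap: 0.0312
finger_force: 44.2
clock: 17.33
position: [0.4452, 0.046, 0.102]
tool_rot: [[0.917, -0.399, -0.004], [-0.399, -0.917, 0.0], [-0.004, 0.002, -1.0]]
force: [0.5, -0.8, -0.6]
finger_gap: 0.0429
finger_force: 0.0
clock: 17.75
position: [0.4476, 0.0459, 0.1747]
tool_rot: [[0.999, -0.044, 0.005], [-0.044, -0.999, -0.0], [0.005, 0.0, -1.0]]
force: [-0.6, -1.1, 0.1]
finger_gap: 0.0509
finger_force: 0.0
turn z rad -0.419 shift 0.1959 -0.2303 0.0547 | pos [0.4476 0.0459 0.1747] yaw -2.5 j6 89.5 t 17.75
```

```bash
python3 -m handwheel '[[[0,0,0],[0,0,-0.105],-0.2],[[0,0,0],[0,0,-0.105],-0.2],[[0,0,0],[0,0,-0.105],-0.2],[[0,0,0],[0,0,-0.105],-0.2],[[0.0245,-0.0288,0],[0,0,0],-0.2]]'
python3 -m handwheel '[[[0.0245,-0.0288,0],[0,0,0],-0.2],[[0.0245,-0.0288,0],[0,0,0],-0.2],[[0.0245,-0.0288,0],[0,0,0],-0.2],[[0.0245,-0.0288,0],[0,0,0],-0.2],[[0.0245,-0.0288,0],[0,0,0],-0.2]]'
python3 -m handwheel '[[[0.0245,-0.0288,0],[0,0,0],-0.2],[[0.0245,-0.0288,0],[0,0,0],-0.2],[[0,0,0.02],[0,0,0],-0.2],[[0,0,0.02],[0,0,0],-0.2],[[0,0,0.0],[0,0,0],-0.2]]'
python3 - <<'E'
from h import *
p,d,m,W=wrist(); hexes(W,SEEDS)
E
python3 go.py .5455 .332 .033 21.5
```

```text
clock: 18.17
position: [0.4582, 0.0777, 0.1736]
tool_rot: [[0.933, 0.361, 0.0], [0.361, -0.933, -0.004], [-0.001, 0.004, -1.0]]
force: [-0.1, 0.1, -0.2]
finger_gap: 0.0513
finger_force: 0.0
clock: 18.58
position: [0.522, 0.2621, 0.1739]
tool_rot: [[0.932, 0.362, 0.002], [0.362, -0.932, 0.001], [0.002, 0.0, -1.0]]
force: [0.4, -1.0, -0.4]
finger_gap: 0.0513
finger_force: 0.0
clock: 19.0
position: [0.5441, 0.3315, 0.1296]
tool_rot: [[0.932, 0.363, -0.005], [0.363, -0.932, -0.003], [-0.006, 0.001, -1.0]]
force: [-0.9, -0.9, -0.2]
finger_gap: 0.0513
finger_force: 0.0
none (0.434, 0.218)
none (0.436, 0.328)
c (0.547, 0.333) xy 544.8 331.1 r 14.5 ztop 0.041 n 1086 493 flat normals deg 50.3 amp 0.5
c (0.561, 0.405) xy 558.2 404.9 r 14.6 ztop 0.0411 n 1131 474 flat normals deg 15.8 amp 0.4
turn z rad -0.005 shift 0.0008 -0.0004 0.0983 | pos [0.5449 0.3313 0.1313] yaw 21.2 j6 93.8 t 19.05
```

```bash
python3 -m handwheel '[[[0,0,0.02],[0,0,0],-0.2],[[0,0,0.02],[0,0,0],-0.2],[[0,0,0.02],[0,0,0],-0.2],[[0,0,0.02],[0,0,0],-0.2],[[0,0,0.018],[0,0,0],-0.2]]'
python3 -m handwheel '[[[0,0,0],[0,0,0],0.6],[[0,0,0],[0,0,0],0.6],[[0,0,0],[0,0,0],0.6],[[0,0,0],[0,0,0],0.6],[[0,0,0],[0,0,0],0.6]]' 40
python3 -m handwheel '[[[0,0,-0.02],[0,0,0],0.6],[[0,0,-0.03],[0,0,0],0.6],[[0,0,-0.03],[0,0,0],0.6],[[0,0,-0.03],[0,0,0],0.6],[[0,0,-0.035],[0,0,0],0.6]]'
python3 go.py .4785 -.0303 .058 -23.5
```

```text
clock: 19.47
position: [0.5473, 0.3314, 0.0357]
tool_rot: [[0.933, 0.361, 0.003], [0.361, -0.933, 0.001], [0.003, -0.0, -1.0]]
force: [-0.8, 0.1, -0.6]
finger_gap: 0.0513
finger_force: 0.0
clock: 19.88
position: [0.5472, 0.332, 0.0362]
tool_rot: [[0.932, 0.361, 0.003], [0.361, -0.932, 0.001], [0.003, -0.0, -1.0]]
force: [0.9, -0.3, -0.6]
finger_gap: 0.0308
finger_force: 44.0
clock: 20.3
position: [0.5456, 0.3313, 0.1809]
tool_rot: [[0.932, 0.361, -0.001], [0.361, -0.932, -0.0], [-0.001, 0.0, -1.0]]
force: [0.3, 0.4, -0.5]
finger_gap: 0.031
finger_force: 44.0
turn z rad 0.78 shift 0.0826 0.3583 0.1229 | pos [0.5456 0.3313 0.1809] yaw 21.2 j6 93.8 t 20.3
```

```bash
python3 -m handwheel '[[[0,0,0],[0,0,0.1114],0.6],[[0,0,0],[0,0,0.1114],0.6],[[0,0,0],[0,0,0.1114],0.6],[[0,0,0],[0,0,0.1114],0.6],[[0,0,0],[0,0,0.1114],0.6]]'
python3 -m handwheel '[[[0,0,0],[0,0,0.1114],0.6],[[0,0,0],[0,0,0.1114],0.6],[[0.0083,0.0358,0],[0,0,0],0.6],[[0.0083,0.0358,0],[0,0,0],0.6],[[0.0083,0.0358,0],[0,0,0],0.6]]'
python3 -m handwheel '[[[0.0083,0.0358,0],[0,0,0],0.6],[[0.0083,0.0358,0],[0,0,0],0.6],[[0.0083,0.0358,0],[0,0,0],0.6],[[0.0083,0.0358,0],[0,0,0],0.6],[[0.0083,0.0358,0],[0,0,0],0.6]]'
python3 -m handwheel '[[[0.0083,0.0358,0],[0,0,0],0.6],[[0.0083,0.0358,0],[0,0,0],0.6],[[0,0,0.02],[0,0,0],0.6],[[0,0,0.02],[0,0,0],0.6],[[0,0,0],[0,0,0],0.6]]'
python3 go.py .4785 -.0303 .058 -23.5
python3 - <<'E'
from h import *
p,d,m,W=wrist("w5"); print(ctrl.sense()["position"])
f=reg(W,.4,.6,.05,.15,.085,.1195); print("fin",len(f),rect(f) if len(f) else 0)
E
```

```text
clock: 20.72
position: [0.5463, 0.3316, 0.1806]
tool_rot: [[0.981, -0.192, 0.002], [-0.192, -0.981, 0.001], [0.001, -0.001, -1.0]]
force: [-0.6, -0.0, -0.8]
finger_gap: 0.031
finger_force: 43.9
clock: 21.13
position: [0.526, 0.2225, 0.1801]
tool_rot: [[0.918, -0.397, 0.001], [-0.397, -0.918, 0.0], [0.001, -0.001, -1.0]]
force: [1.1, -1.7, -0.5]
finger_gap: 0.0309
finger_force: 44.0
clock: 21.55
position: [0.4925, 0.0409, 0.1805]
tool_rot: [[0.917, -0.398, 0.002], [-0.398, -0.917, -0.0], [0.002, -0.001, -1.0]]
force: [0.4, -0.6, -0.6]
finger_gap: 0.0311
finger_force: 44.0
clock: 21.97
position: [0.4773, -0.0304, 0.1375]
tool_rot: [[0.916, -0.401, -0.005], [-0.401, -0.916, 0.001], [-0.005, 0.001, -1.0]]
force: [-0.8, -0.2, -0.7]
finger_gap: 0.0312
finger_force: 44.0
turn z rad -0.002 shift 0.0011 -0.0006 0.0795 | pos [ 0.4773 -0.0304  0.1375] yaw -23.6 j6 101.6 t 21.9667
[ 0.47825069 -0.03001569  0.13879355]
fin 2231 (array([504.5, 103.7]), array([50.9, 14.8]), 66.0, [[487.0, 83.0], [501.0, 77.0], [522.0, 124.0], [508.0, 130.0]])
```

View pics/w5.png

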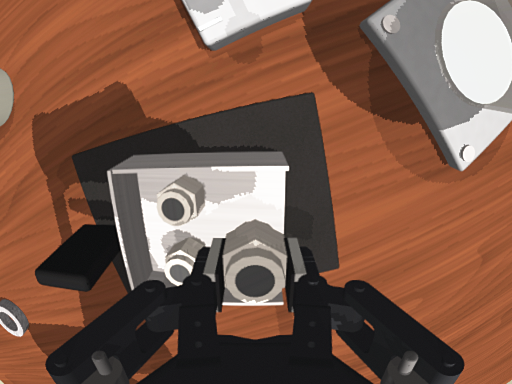

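```bash
python3 -m handwheel '[[[0,0,0.018],[0,0,0],0.6],[[0,0,0.018],[0,0,0],0.6],[[0,0,0.018],[0,0,0],0.6],[[0,0,0.016],[0,0,0],0.6],[[0,0,0.01],[0,0,0],0.6]]'
python3 -m handwheel '[[[0,0,0],[0,0,0],0.0],[[0,0,0],[0,0,0],0.0],[[0,0,0],[0,0,0],0.0],[[0,0,-0.02],[0,0,0],0],[[0,0,-0.03],[0,0,0],0]]'
python3 -m handwheel '[[[0,0,-0.035],[0,0,0],-0.2],[[0,0,-0.035],[0,0,0],-0.2],[[0,0,0],[0,0,-0.07],-0.2],[[0,0,0],[0,0,-0.07],-0.2],[[0,0,0],[0,0,-0.06],-0.2]]'
python3 go.py .5585 .405 .12 -12.5
```

```text
clock: 22.43
position: [0.4802, -0.0293, 0.0596]
tool_rot: [[0.918, -0.397, 0.001], [-0.397, -0.918, -0.0], [0.001, -0.0, -1.0]]
force: [-0.1, -0.6, -1.1]
finger_gap: 0.0312
finger_force: 44.0
clock: 22.85
position: [0.4783, -0.0294, 0.1091]
tool_rot: [[0.917, -0.398, -0.004], [-0.398, -0.917, 0.001], [-0.004, 0.001, -1.0]]
force: [0.9, 0.4, 0.2]
finger_gap: 0.0429
finger_force: 0.0
clock: 23.27
position: [0.4807, -0.0299, 0.1821]
tool_rot: [[0.979, -0.205, 0.005], [-0.205, -0.979, -0.001], [0.005, 0.0, -1.0]]
force: [-0.3, 0.1, -0.5]
finger_gap: 0.0513
finger_force: 0.0
turn z rad 0.012 shift -0.0181 -0.4414 0.0621 | pos [ 0.4807 -0.0299  0.1821] yaw -11.8 j6 90.0 t 23.2667
```

```bash
python3 -m handwheel '[[[-0.0015,-0.0368,0],[0,0,0.012],-0.2],[[-0.0015,-0.0368,0],[0,0,0],-0.2],[[-0.0015,-0.0368,0],[0,0,0],-0.2],[[-0.0015,-0.0368,0],[0,0,0],-0.2],[[-0.0015,-0.0368,0],[0,0,0],-0.2]]'
python3 -m handwheel '[[[-0.0015,-0.0368,0],[0,0,0],-0.2],[[-0.0015,-0.0368,0],[0,0,0],-0.2],[[-0.0015,-0.0368,0],[0,0,0],-0.2],[[-0.0015,-0.0368,0],[0,0,0],-0.2],[[-0.0015,-0.0368,0],[0,0,0],-0.2]]'
python3 -m handwheel '[[[-0.0015,-0.0368,0],[0,0,0],-0.2],[[-0.0015,-0.0368,0],[0,0,0],-0.2],[[0,0,0.02],[0,0,0],-0.2],[[0,0,0.02],[0,0,0],-0.2],[[0,0,0],[0,0,0],-0.2]]'
python3 - <<'E'
from h import *
p,d,m,W=wrist(); hexes(W,SEEDS)
b=reg(W,.57,.62,.35,.45,.006,.03); print(b.min(0),b.max(0)); b=reg(W,.57,.60,.38,.45,.006,.03); print(rect(b))
E
python3 go.py .559 .405 .033 -12.5
```

```text
clock: 23.68
position: [0.513, 0.1532, 0.1813]
tool_rot: [[0.975, -0.22, 0.003], [-0.22, -0.975, 0.0], [0.003, -0.001, -1.0]]
force: [-0.5, -0.3, 0.3]
finger_gap: 0.0508
finger_force: 0.0
clock: 24.1
position: [0.5459, 0.3348, 0.1813]
tool_rot: [[0.976, -0.22, 0.003], [-0.22, -0.976, 0.001], [0.002, -0.002, -1.0]]
force: [0.9, -0.6, 0.5]
finger_gap: 0.0512
finger_force: 0.0
clock: 24.52
position: [0.5568, 0.4049, 0.1366]
tool_rot: [[0.976, -0.218, -0.005], [-0.219, -0.976, -0.003], [-0.004, 0.004, -1.0]]
force: [-1.4, -0.4, -0.8]
finger_gap: 0.0514
finger_force: 0.0
none (0.434, 0.218)
none (0.436, 0.328)
none (0.547, 0.333)
c (0.561, 0.405) xy 558.3 405.3 r 14.6 ztop 0.041 n 1022 458 flat normals deg 16.8 amp 0.5
[0.57007803 0.379675   0.00795364] [0.61999289 0.42669557 0.02990639]
(array([585.3, 406. ]), array([41.7, 29.9]), 88.8, [[570.0, 385.0], [600.0, 385.0], [601.0, 426.0], [571.0, 427.0]])
turn z rad -0.003 shift 0.0013 -0.0005 0.1054 | pos [0.5576 0.4048 0.1384] yaw -12.7 j6 132.9 t 24.5667
```

```bash
python3 -m handwheel '[[[0.001,0,0.022],[0,0,0],-0.2],[[0,0,0.022],[0,0,0],-0.2],[[0,0,0.022],[0,0,0],-0.2],[[0,0,0.021],[0,0,0],-0.2],[[0,0,0.018],[0,0,0],-0.2]]'
python3 -m handwheel '[[[0,0,0],[0,0,0],0.6],[[0,0,0],[0,0,0],0.6],[[0,0,0],[0,0,0],0.6],[[0,0,0],[0,0,0],0.6],[[0,0,0],[0,0,0],0.6]]' 40
python3 -m handwheel '[[[0,0,-0.02],[0,0,0],0.6],[[0,0,-0.03],[0,0,0],0.6],[[0,0,-0.03],[0,0,0],0.6],[[0,0,-0.03],[0,0,0],0.6],[[0,0,-0.035],[0,0,0],0.6]]'
python3 go.py .4235 -.0063 .058 -23.5
```

```text
clock: 24.98
position: [0.5609, 0.4047, 0.0357]
tool_rot: [[0.975, -0.221, 0.002], [-0.221, -0.975, 0.001], [0.002, -0.002, -1.0]]
force: [-0.6, 0.0, -0.6]
finger_gap: 0.0511
finger_force: 0.0
clock: 25.4
position: [0.5609, 0.4052, 0.0364]
tool_rot: [[0.975, -0.22, 0.003], [-0.22, -0.975, 0.002], [0.002, -0.002, -1.0]]
force: [-0.3, -0.1, -0.7]
finger_gap: 0.0309
finger_force: 43.9
clock: 25.82
position: [0.5594, 0.4044, 0.1809]
tool_rot: [[0.975, -0.22, -0.001], [-0.22, -0.975, -0.0], [-0.0, 0.001, -1.0]]
force: [0.3, -0.3, -0.5]
finger_gap: 0.0309
finger_force: 43.9
turn z rad 0.188 shift 0.0392 0.4308 0.1229 | pos [0.5594 0.4044 0.1809] yaw -12.7 j6 132.8 t 25.8167
```

```bash
python3 -m handwheel '[[[0,0,0],[0,0,0.094],0.6],[[0,0,0],[0,0,0.094],0.6],[[0.0033,0.0359,0],[0,0,0],0.6],[[0.0033,0.0359,0],[0,0,0],0.6],[[0.0033,0.0359,0],[0,0,0],0.6]]'
python3 -m handwheel '[[[0.0033,0.0359,0],[0,0,0],0.6],[[0.0033,0.0359,0],[0,0,0],0.6],[[0.0033,0.0359,0],[0,0,0],0.6],[[0.0033,0.0359,0],[0,0,0],0.6],[[0.0033,0.0359,0],[0,0,0],0.6]]'
python3 -m handwheel '[[[0.0033,0.0359,0],[0,0,0],0.6],[[0.0033,0.0359,0],[0,0,0],0.6],[[0.0033,0.0359,0],[0,0,0],0.6],[[0.0033,0.0359,0],[0,0,0],0.6],[[0,0,0.02],[0,0,0],0.6]]'
python3 -m handwheel '[[[0,0,0.02],[0,0,0],0.6],[[0,0,0],[0,0,0],0.6],[[0,0,0],[0,0,0],0.6],[[0,0,0],[0,0,0],0.6],[[0,0,0],[0,0,0],0.6]]'
python3 go.py .4235 -.0063 .058 -23.5
```

```text
clock: 26.23
position: [0.5256, 0.3013, 0.1801]
tool_rot: [[0.918, -0.397, 0.001], [-0.397, -0.918, 0.0], [0.001, -0.001, -1.0]]
force: [0.7, -0.4, -0.3]
finger_gap: 0.0312
finger_force: 44.0
clock: 26.65
position: [0.469, 0.1294, 0.1804]
tool_rot: [[0.917, -0.398, 0.002], [-0.398, -0.917, 0.0], [0.002, -0.001, -1.0]]
force: [0.5, -1.3, -0.1]
finger_gap: 0.0311
finger_force: 44.0
clock: 27.07
position: [0.4255, -0.0116, 0.163]
tool_rot: [[0.915, -0.403, 0.008], [-0.403, -0.915, -0.005], [0.01, 0.002, -1.0]]
force: [1.0, 0.2, -0.3]
finger_gap: 0.0311
finger_force: 44.0
clock: 27.48
position: [0.4256, -0.0059, 0.1407]
tool_rot: [[0.918, -0.398, 0.003], [-0.398, -0.918, -0.001], [0.003, -0.001, -1.0]]
force: [0.5, -0.4, -0.1]
finger_gap: 0.031
finger_force: 44.0
turn z rad 0.001 shift -0.0018 0.0012 0.0827 | pos [ 0.4256 -0.0059  0.1407] yaw -23.4 j6 103.3 t 27.4833
```

```bash
python3 -m handwheel '[[[-0.001,0.0005,0.018],[0,0,0],0.6],[[0,0,0.018],[0,0,0],0.6],[[0,0,0.018],[0,0,0],0.6],[[0,0,0.017],[0,0,0],0.6],[[0,0,0.0115],[0,0,0],0.6]]'
python3 -m handwheel '[[[0,0,0],[0,0,0],0.0],[[0,0,0],[0,0,0],0.0],[[0,0,0],[0,0,0],0.0],[[0,0,-0.02],[0,0,0],0],[[0,0,-0.03],[0,0,0],0]]'
python3 -m handwheel '[[[0,0,-0.035],[0,0,0],-0.2],[[0,0,-0.035],[0,0,0],-0.2],[[0,0,-0.035],[0,0,-0.12],-0.2],[[0,0,-0.01],[0,0,-0.12],-0.2],[[0,0,0],[0,0,-0.12],-0.2]]'
python3 -m handwheel '[[[0,0,0],[0,0,-0.12],-0.2],[[0,0,0],[0,0,-0.12],-0.2],[[0,0,0],[0,0,-0.12],-0.2],[[0,0,0],[0,0,-0.12],-0.2],[[0,0,0],[0,0,-0.12],-0.2]]'
python3 go.py .505 .105 .22 66.5
```

```text
clock: 27.9
position: [0.4241, -0.0055, 0.057]
tool_rot: [[0.917, -0.398, 0.001], [-0.398, -0.917, 0.001], [0.001, -0.001, -1.0]]
force: [-3.0, 15.6, 56.6]
finger_gap: 0.0308
finger_force: 53.6
clock: 28.32
position: [0.4216, -0.0058, 0.1062]
tool_rot: [[0.917, -0.398, -0.005], [-0.398, -0.917, 0.001], [-0.005, 0.001, -1.0]]
force: [1.0, -0.5, -0.2]
finger_gap: 0.0426
finger_force: 0.0
clock: 28.73
position: [0.4259, -0.0066, 0.2266]
tool_rot: [[0.999, -0.044, 0.01], [-0.044, -0.999, -0.002], [0.01, 0.002, -1.0]]
force: [0.6, -0.8, -1.1]
finger_gap: 0.0511
finger_force: 0.0
clock: 29.15
position: [0.4234, -0.0062, 0.2228]
tool_rot: [[0.849, 0.528, 0.002], [0.528, -0.849, -0.001], [0.001, 0.001, -1.0]]
force: [0.7, 0.7, 0.0]
finger_gap: 0.0513
finger_force: 0.0
turn z rad -0.604 shift 0.1345 0.0305 0.0028 | pos [ 0.4234 -0.0062  0.2228] yaw 31.9 j6 47.9 t 29.15
```

```bash
python3 -m handwheel '[[[0,0,0],[0,0,-0.12],-0.2],[[0,0,0],[0,0,-0.12],-0.2],[[0,0,0],[0,0,-0.12],-0.2],[[0,0,0],[0,0,-0.12],-0.2],[[0,0,0],[0,0,-0.12],-0.2]]'
python3 go.py .505 .105 .22 66.5
python3 - <<'E'
from h import *
p,d,m,W=wrist("w6"); p,d,m2=cam("top")
im=cv2.resize(p[180:290,200:330],None,fx=5,fy=5,interpolation=cv2.INTER_CUBIC); q=cv2.imread("pics/w6.png"); 
cv2.imwrite("pics/w6b.png",np.vstack([cv2.resize(q,(400,300)),cv2.resize(im,(400,300))]))
f=reg(W,.4,.6,.05,.15,.085,.1195); print("fin",len(f),rect(f) if len(f) else 0)
E
```

```text
clock: 29.57
position: [0.4235, -0.0061, 0.2227]
tool_rot: [[0.403, 0.915, 0.001], [0.915, -0.403, -0.001], [0.0, 0.002, -1.0]]
force: [-0.6, -0.6, 0.0]
finger_gap: 0.0511
finger_force: 0.0
turn z rad -0.004 shift 0.1344 0.0305 0.0027 | pos [ 0.4235 -0.0061  0.2227] yaw 66.3 j6 13.5 t 29.5667
fin 1112 (array([503.1, 104. ]), array([49. , 14.7]), 67.1, [[487.0, 84.0], [500.0, 79.0], [519.0, 124.0], [506.0, 129.0]])
```

View pics/w6b.png

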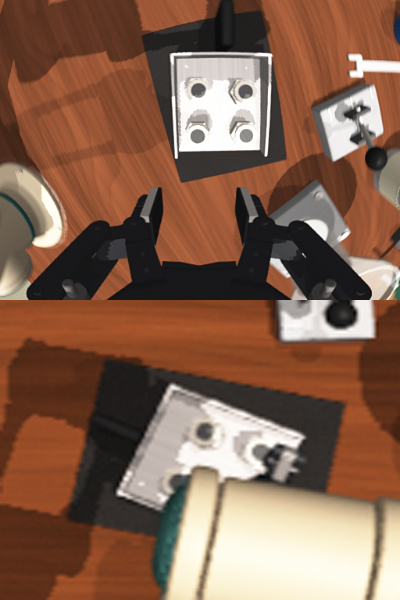

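```bash
python3 -m handwheel '[[[0.0269,0.006,0],[0,0,0],-0.2],[[0.0269,0.006,0],[0,0,0],-0.2],[[0.0269,0.006,0],[0,0,0],-0.2],[[0.0269,0.006,0],[0,0,0],-0.2],[[0.0269,0.006,0],[0,0,0],-0.2]]'
python3 -m handwheel '[[[0,0,0.015],[0,0,0],-0.2],[[0,0,0.015],[0,0,0],-0.2],[[0,0,0],[0,0,0],-0.2],[[0,0,0],[0,0,0],-0.2],[[0,0,0],[0,0,0],-0.2]]'
python3 - <<'E'
from h import *
p,d,m,W=wrist(); f=reg(W,.4,.6,.05,.15,.085,.1195); print("fin",len(f),rect(f) if len(f) else 0)
E
python3 go.py .5045 .104 .099 66.5
```

```text
clock: 30.08
position: [0.5064, 0.1055, 0.2225]
tool_rot: [[0.412, 0.911, 0.001], [0.911, -0.412, -0.0], [0.0, 0.001, -1.0]]
force: [0.8, -1.0, 0.1]
finger_gap: 0.0513
finger_force: 0.0
clock: 30.5
position: [0.506, 0.1042, 0.1927]
tool_rot: [[0.41, 0.912, 0.001], [0.912, -0.41, -0.0], [0.0, 0.001, -1.0]]
force: [0.1, 0.3, 0.3]
finger_gap: 0.0513
finger_force: 0.0
fin 1206 (array([503.8, 105.5]), array([49.8, 14. ]), 66.8, [[488.0, 85.0], [500.0, 80.0], [520.0, 126.0], [507.0, 131.0]])
turn z rad -0.012 shift -0.0008 -0.0015 0.094 | pos [0.5062 0.1041 0.193 ] yaw 65.8 j6 28.1 t 30.55
```

```bash
python3 -m handwheel '[[[0,-0.001,0.02],[0,0,-0.012],-0.2],[[0,-0.001,0.02],[0,0,0],-0.2],[[0,0,0.02],[0,0,0],-0.2],[[0,0,0.02],[0,0,0],-0.2],[[0,0,0.014],[0,0,0],-0.2]]'
python3 -m handwheel '[[[0,0,0],[0,0,0],0.3],[[0,0,0],[0,0,0],0.5],[[0,0,0],[0,0,0],0.7],[[0,0,0],[0,0,0],1],[[0,0,0],[0,0,0],1]]' 115
python3 -m handwheel '[[[0,0,0],[0,0,0],1],[[0,0,0],[0,0,0],1],[[0,0,0],[0,0,0],1],[[0,0,0],[0,0,0],1],[[0,0,0],[0,0,0],1]]'
python3 -m handwheel '[[[0,0,-0.004],[0,0,0],1],[[0,0,-0.006],[0,-0.02,0],1],[[0,0,-0.006],[0,-0.02,0],1],[[0,0,-0.006],[0,-0.02,0],1],[[0,0,-0.006],[0,-0.02,0],1]]'
```

```text
clock: 30.97
position: [0.5039, 0.1048, 0.0975]
tool_rot: [[0.399, 0.917, 0.001], [0.917, -0.399, -0.0], [0.0, 0.001, -1.0]]
force: [0.2, 0.4, 0.4]
finger_gap: 0.0512
finger_force: 0.0
clock: 31.38
position: [0.505, 0.1052, 0.0995]
tool_rot: [[0.398, 0.917, 0.003], [0.917, -0.398, 0.0], [0.002, 0.003, -1.0]]
force: [-0.1, -0.7, 5.2]
finger_gap: 0.0127
finger_force: 112.5
clock: 31.8
position: [0.505, 0.1052, 0.0995]
tool_rot: [[0.398, 0.917, 0.003], [0.917, -0.398, 0.0], [0.001, 0.003, -1.0]]
force: [-0.9, -0.6, 7.5]
finger_gap: 0.0126
finger_force: 112.8
clock: 32.22
position: [0.5038, 0.1059, 0.1258]
tool_rot: [[0.397, 0.917, -0.033], [0.914, -0.398, -0.074], [-0.081, -0.001, -0.997]]
force: [0.4, 0.4, -3.6]
finger_gap: 0.0128
finger_force: 112.9
```

```bash
cat > sh.py <<'E'
import sys; from h import *
# sh.py x y z : shift in the present tool axes; also world up in tool axes and heading/tilt of the scoop
s=ctrl.sense(); R=s["tool_rot"]; d=np.array(list(map(float,sys.argv[1:4])))-s["position"]; t=R.T@d
X=-R[:,0]; print("shift",t.round(4),"n",np.linalg.norm(t).round(3),"up_in_tool",R[2].round(3),"heading",np.degrees(np.arctan2(X[1],X[0])).round(1),"noseup",np.degrees(np.arcsin(X[2])).round(1),"roll",np.degrees(np.arcsin(R[2,1])).round(1),"lip",(s["position"]+R@[-.16,0,.074]).round(3),"j",s["joint_positions"].round(0),"F",s["force"].round(1),"t",s["clock"],"fg",s["finger_gap"].round(4))
E
python3 -m handwheel '[[[-0.002,0,-0.015],[0,-0.016,0],1],[[-0.002,0,-0.02],[0,-0.016,0],1],[[-0.003,0,-0.025],[0,-0.016,0],1],[[-0.003,0,-0.025],[0,-0.016,0],1],[[-0.003,0,-0.02],[0,-0.016,0],1]]'
python3 -m handwheel '[[[-0.003,0,-0.02],[0,0,0],1],[[-0.003,0,-0.02],[0,0,0],1],[[-0.003,0,-0.02],[0,0,0],1],[[-0.003,0,-0.02],[0,0,0],1],[[-0.003,0,-0.02],[0,0,0],1]]'
python3 sh.py .62 -.10 .36
python3 - <<'E'
from h import *
p,d,m=cam("scene"); c=pix(m,[.48,0,.22]); u,v=int(c[0]),int(c[1]); print(u,v)
x0,y0=max(0,u-75),max(0,v-60); cv2.imwrite("pics/s7.png",cv2.resize(p[y0:y0+120,x0:x0+150],None,fx=4,fy=4,interpolation=cv2.INTER_CUBIC))
E
```

```text
clock: 32.63
position: [0.5039, 0.1053, 0.233]
tool_rot: [[0.393, 0.918, -0.062], [0.906, -0.398, -0.146], [-0.159, 0.001, -0.987]]
force: [1.3, 0.3, -4.2]
finger_gap: 0.0125
finger_force: 113.2
clock: 33.05
position: [0.5038, 0.1064, 0.3331]
tool_rot: [[0.392, 0.918, -0.064], [0.906, -0.397, -0.145], [-0.159, -0.001, -0.987]]
force: [0.8, 0.7, -4.3]
finger_gap: 0.0128
finger_force: 113.2
281 140Traceback (most recent call last):
  File "sh.py", line 4, in <module>
    X=-R[:,0]; print("shift",t.round(4),"n",np.linalg.norm(t).round(3),"up_in_tool",R[2].round(3),"heading",np.degrees(np.arctan2(X[1],X[0])).round(1),"noseup",np.degrees(np.arcsin(X[2])).round(1),"roll",np.degrees(np.arcsin(R[2,1])).round(1),"lip",(s["position"]+R@[-.16,0,.074]).round(3),"j",s["joint_positions"].round(0),"F",s["force"].round(1),"t",s["clock"],"fg",s["finger_gap"].round(4))
                                                                                                                                                                                                                                                                                                                                                                                ^^^^^^^^^^^^^^^^^^^^^
AttributeError: 'float' object has no attribute 'round'
```

View pics/s7.png

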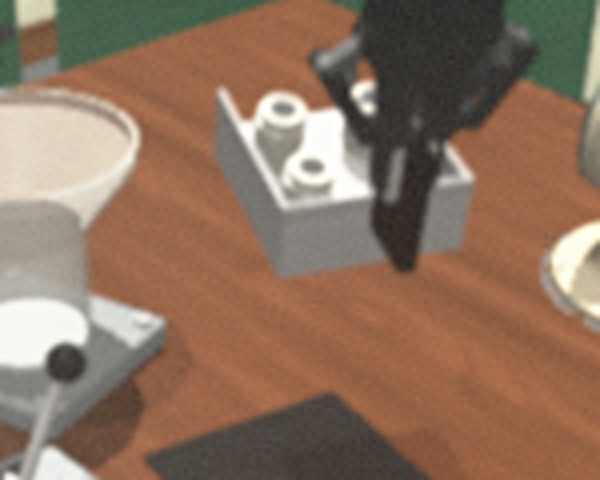

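```bash
sed -i 's/s\["finger_gap"\].round(4)/round(s["finger_gap"],4)/' sh.py; python3 sh.py .62 -.10 .36
python3 - <<'E'
# wrist-based funnel rim estimate from here
from h import *
p,d,m,W=wrist()
r=reg(W,.38,.68,-.42,-.13,.195,.22); print(len(r))
if len(r)>50:
    A=np.c_[2*r[:,:2],np.ones(len(r))]; s=np.linalg.lstsq(A,(r[:,:2]**2).sum(1),rcond=None)[0]; print("rim",s[:2],np.sqrt(s[2]+s[:2]@s[:2]))
E
```

```text
shift [-0.1454  0.1872  0.0012] n 0.237 up_in_tool [-0.155  0.006 -0.988] heading -113.5 noseup 8.9 roll 0.3 lip [ 0.438 -0.049  0.289] j [ 9. 11. 81. -8. 92. 33.] F [ 1.8  0.9 -1.4] t 33.1 fg 0.0126
24
```

```bash
python3 -m handwheel '[[[-0.005,0.006,0],[0,0,0],1],[[-0.01,0.013,0],[0,0,0],1],[[-0.0145,0.0187,0],[0,0,0],1],[[-0.0145,0.0187,0],[0,0,0],1],[[-0.0145,0.0187,0],[0,0,0],1]]'
python3 -m handwheel '[[[-0.0145,0.0187,0],[0,0,0],1],[[-0.0145,0.0187,0],[0,0,0],1],[[-0.0145,0.0187,0],[0,0,0],1],[[-0.0145,0.0187,0],[0,0,0],1],[[-0.0145,0.0187,0],[0,0,0],1]]'
python3 -m handwheel '[[[-0.01,0.013,0],[0,0,0],1],[[-0.005,0.006,0],[0.006,0,0.04],1],[[0,0,0],[0.0127,0,0.079],1],[[0,0,0],[0.0127,0,0.079],1],[[0,0,0],[0.0127,0,0.079],1]]'
python3 -m handwheel '[[[0,0,0],[0.0127,0,0.079],1],[[0,0,0],[0.0127,0,0.079],1],[[0,0,0],[0.0127,0,0.079],1],[[0,0,0],[0.0127,0,0.079],1],[[0,0,0],[0.0127,0,0.079],1]]'
python3 -m handwheel '[[[0,0,0],[0.0127,0,0.079],1],[[0,0,0],[0.0127,0,0.079],1],[[0,0,0],[0.0127,0,0.079],1],[[0,0,0],[0.0127,0,0.079],1],[[0,0,0],[0.0127,0,0.079],1]]'
python3 sh.py .698 -.368 .36
```

```text
clock: 33.57
position: [0.5498, 0.022, 0.3397]
tool_rot: [[0.391, 0.918, -0.067], [0.906, -0.397, -0.146], [-0.161, -0.004, -0.987]]
force: [-0.2, 1.3, -4.2]
finger_gap: 0.0127
finger_force: 113.2
clock: 33.98
position: [0.6072, -0.0811, 0.3508]
tool_rot: [[0.392, 0.917, -0.068], [0.906, -0.398, -0.145], [-0.16, -0.005, -0.987]]
force: [0.7, 0.7, -4.3]
finger_gap: 0.013
finger_force: 113.2
clock: 34.4
position: [0.6187, -0.1012, 0.3538]
tool_rot: [[0.631, 0.769, -0.105], [0.759, -0.639, -0.122], [-0.161, -0.003, -0.987]]
force: [-0.4, -0.6, -5.0]
finger_gap: 0.0126
finger_force: 113.1
clock: 34.82
position: [0.6189, -0.101, 0.3541]
tool_rot: [[0.876, 0.46, -0.144], [0.454, -0.888, -0.073], [-0.161, -0.001, -0.987]]
force: [-0.2, -0.4, -4.3]
finger_gap: 0.0125
finger_force: 113.1
clock: 35.23
position: [0.6191, -0.1013, 0.3541]
tool_rot: [[0.984, 0.077, -0.16], [0.076, -0.997, -0.013], [-0.161, 0.0, -0.987]]
force: [0.0, 0.5, -4.6]
finger_gap: 0.0125
finger_force: 113.2
shift [ 0.0564  0.272  -0.015 ] n 0.278 up_in_tool [-0.161  0.    -0.987] heading -175.6 noseup 9.3 roll 0.0 lip [ 0.45  -0.114  0.307] j [-14.  24.  61.  -3. 104.  71.] F [ 0.   0.5 -4.6] t 35.2333 fg 0.0125
```

```bash
python3 -m handwheel '[[[0,0,0],[0.0127,0,0.079],1],[[0,0,0],[0.0127,0,0.079],1],[[0,0,0],[0.0127,0,0.079],1],[[0,0,0],[0.0127,0,0.079],1],[[0,0,0],[0.0127,0,0.079],1]]'
python3 -m handwheel '[[[0,0,0],[0.0127,0,0.079],1],[[0,0,0],[0.0127,0,0.079],1],[[0,0,0],[0,0,0],1],[[0,0,0],[0,0,0],1],[[0,0,0],[0,0,0],1]]'
python3 sh.py .698 -.368 .36
python3 - <<'E'
from h import *
p,d,m,W=wrist("w8")
r=reg(W,.38,.68,-.42,-.13,.198,.222); print(len(r),r.min(0),r.max(0))
A=np.c_[2*r[:,:2],np.ones(len(r))]; s=np.linalg.lstsq(A,(r[:,:2]**2).sum(1),rcond=None)[0]; print("rim",s[:2],np.sqrt(s[2]+s[:2]@s[:2]))
E
```

```text
clock: 35.65
position: [0.6191, -0.1015, 0.3541]
tool_rot: [[0.936, -0.317, -0.153], [-0.313, -0.948, 0.049], [-0.16, 0.002, -0.987]]
force: [-1.0, -0.1, -4.2]
finger_gap: 0.013
finger_force: 113.1
clock: 36.07
position: [0.619, -0.1012, 0.3551]
tool_rot: [[0.877, -0.459, -0.142], [-0.454, -0.888, 0.072], [-0.159, 0.001, -0.987]]
force: [0.1, 1.0, -3.8]
finger_gap: 0.0127
finger_force: 113.2
shift [ 0.1895  0.2007 -0.0352] n 0.278 up_in_tool [-0.159  0.001 -0.987] heading 152.6 noseup 9.2 roll 0.1 lip [ 0.468 -0.023  0.308] j [-17.  23.  61.   2. 104. 101.] F [ 0.1  1.  -3.8] t 36.0667 fg 0.0127
2885 [ 0.42561236 -0.37713466  0.19800012] [ 0.62172353 -0.18190483  0.209331  ]
rim [ 0.52444242 -0.27908153] 0.09525777481633803
```

View pics/w8.png

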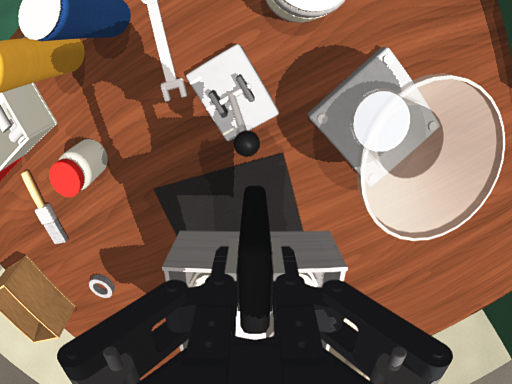

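```bash
python3 -m handwheel '[[[0.009,0.01,-0.0017],[0,0,0],1],[[0.019,0.02,-0.0035],[0,0,0],1],[[0.019,0.02,-0.0035],[0,0,0],1],[[0.019,0.02,-0.0035],[0,0,0],1],[[0.019,0.02,-0.0035],[0,0,0],1]]'
python3 -m handwheel '[[[0.019,0.02,-0.0035],[0,0,0],1],[[0.019,0.02,-0.0035],[0,0,0],1],[[0.019,0.02,-0.0035],[0,0,0],1],[[0.019,0.02,-0.0035],[0,0,0],1],[[0.019,0.02,-0.0035],[0,0,0],1]]'
python3 -m handwheel '[[[0.009,0.01,-0.0017],[0,0,0],1],[[0,0,0],[0,0,0],1],[[0,0,0],[0,0,0],1],[[0,0,0],[0,0,0],1],[[0,0,0],[0,0,0],1]]'
python3 sh.py .698 -.368 .33
```

```text
clock: 36.53
position: [0.6548, -0.2224, 0.3581]
tool_rot: [[0.877, -0.46, -0.14], [-0.454, -0.888, 0.071], [-0.158, 0.001, -0.988]]
force: [0.6, -0.7, -4.0]
finger_gap: 0.0123
finger_force: 113.3
clock: 36.95
position: [0.6942, -0.3559, 0.3601]
tool_rot: [[0.877, -0.46, -0.141], [-0.455, -0.888, 0.072], [-0.158, 0.001, -0.987]]
force: [-0.2, 0.1, -4.0]
finger_gap: 0.0129
finger_force: 113.4
clock: 37.37
position: [0.6974, -0.3659, 0.3613]
tool_rot: [[0.877, -0.459, -0.141], [-0.454, -0.888, 0.072], [-0.158, 0.0, -0.987]]
force: [0.2, 1.0, -5.2]
finger_gap: 0.0129
finger_force: 113.3
shift [0.0064 0.0016 0.0306] n 0.031 up_in_tool [-0.158  0.    -0.987] heading 152.6 noseup 9.1 roll 0.0 lip [ 0.547 -0.288  0.314] j [-32.  42.  26.  -1. 121.  85.] F [ 0.2  1.  -5.2] t 37.3667 fg 0.0129
```

```bash
python3 -m handwheel '[[[-0.0035,0,0.0],[0,0.08,0],1],[[-0.0035,0,0.0],[0,0.08,0],1],[[-0.004,0,0.0],[0,0.08,0],1],[[-0.004,0,0.0],[0,0.08,0],1],[[-0.004,0,0.0],[0,0.08,0],1]]'
python3 -m handwheel '[[[0,0,0],[0,0,0],1],[[0,0,0],[0,0,0],1],[[0,0,0],[0,0,0],1],[[0,0,0],[0,0,0],1],[[0,0,0],[0,0,0],1]]'
python3 sh.py .698 -.368 .33
```

```text
clock: 37.78
position: [0.6795, -0.356, 0.362]
tool_rot: [[0.862, -0.459, 0.215], [-0.445, -0.888, -0.112], [0.242, 0.001, -0.97]]
force: [0.5, -0.0, -4.4]
finger_gap: 0.0127
finger_force: 113.4
clock: 38.2
position: [0.6823, -0.3591, 0.3608]
tool_rot: [[0.862, -0.46, 0.212], [-0.447, -0.888, -0.111], [0.239, 0.001, -0.971]]
force: [0.0, 0.1, -4.0]
finger_gap: 0.0127
finger_force: 113.4
shift [0.0102 0.0007 0.0342] n 0.036 up_in_tool [ 0.239  0.001 -0.971] heading 152.6 noseup -13.8 roll 0.0 lip [ 0.56  -0.296  0.251] j [-34.  24.  60.   1.  82.  84.] F [ 0.   0.1 -4. ] t 38.2 fg 0.0127
```

```bash
python3 -m handwheel '[[[-0.0044,0,-0.0096],[0,0.06,0],1],[[-0.0044,0,-0.0096],[0,0.06,0],1],[[-0.0044,0,-0.0096],[0,0.06,0],1],[[-0.0044,0,-0.0096],[0,0.06,0],1],[[-0.0044,0,-0.0096],[0,0.06,0],1]]'
python3 -m handwheel '[[[0,0,0],[0,0,0],1],[[0,0,0],[0,0,0],1],[[0,0,0],[0,0,0],1],[[0,0,0],[0,0,0],1],[[0,0,0],[0,0,0],1]]'
python3 sh.py .698 -.368 .33
python3 -m handwheel '[[[-0.003,0,-0.0064],[0,0.04,0],1],[[-0.003,0,-0.0064],[0,0.04,0],1],[[-0.003,0,-0.0064],[0,0.04,0],1],[[-0.003,0,-0.0064],[0,0.04,0],1],[[0,0,0],[0,0,0],1]]'
python3 -m handwheel '[[[0,0,0],[0,0,0],1],[[0,0,0],[0,0,0],1],[[0,0,0],[0,0,0],1],[[0,0,0],[0,0,0],1],[[0,0,0],[0,0,0],1]]'
python3 sh.py .698 -.368 .33
```

```text
clock: 38.62
position: [0.6481, -0.3415, 0.3978]
tool_rot: [[0.76, -0.461, 0.458], [-0.394, -0.888, -0.238], [0.516, 0.001, -0.856]]
force: [0.8, -0.9, -3.5]
finger_gap: 0.0128
finger_force: 113.5
clock: 39.03
position: [0.6487, -0.3418, 0.397]
tool_rot: [[0.761, -0.461, 0.456], [-0.395, -0.888, -0.237], [0.514, 0.001, -0.858]]
force: [-0.1, 0.1, -4.6]
finger_gap: 0.0128
finger_force: 113.5
shift [0.0135 0.0006 0.0861] n 0.087 up_in_tool [ 0.514  0.001 -0.858] heading 152.6 noseup -30.9 roll 0.0 lip [ 0.561 -0.296  0.251] j [-35.  12.  78.   5.  59.  81.] F [-0.1  0.1 -4.6] t 39.0333 fg 0.0128
clock: 39.45
position: [0.6247, -0.3288, 0.4111]
tool_rot: [[0.68, -0.461, 0.571], [-0.352, -0.888, -0.297], [0.643, 0.0, -0.765]]
force: [-0.4, 1.1, -4.9]
finger_gap: 0.013
finger_force: 113.6
clock: 39.87
position: [0.6266, -0.3302, 0.4121]
tool_rot: [[0.678, -0.461, 0.573], [-0.351, -0.888, -0.298], [0.645, 0.001, -0.764]]
force: [0.0, 0.3, -2.3]
finger_gap: 0.0125
finger_force: 113.8
shift [0.0087 0.0006 0.1149] n 0.115 up_in_tool [ 0.645  0.001 -0.764] heading 152.6 noseup -40.2 roll 0.0 lip [ 0.561 -0.296  0.252] j [-36.   6.  88.   8.  46.  78.] F [ 0.   0.3 -2.3] t 39.8667 fg 0.0125
```

```bash
python3 - <<'E'
from h import *
p,d,m=cam("scene"); c=pix(m,[.54,-.28,.2]); u,v=int(c[0]),int(c[1])
a=cv2.resize(p[v-65:v+75,u-60:u+90],None,fx=4,fy=4,interpolation=cv2.INTER_CUBIC)
cv2.imwrite("pics/s9.png",a)
for r in cut_out("scene","coupling1"):
    if r["confidence"]>.2: print(r["confidence"],np.round(r["bbox"]))
print(np.mean([ctrl.sense()["force"]],0))
E
```

```text
0.64 [196.  91.  11.   9.]
[-0.48937335  0.23766175 -1.90395193]
```

View pics/s9.png

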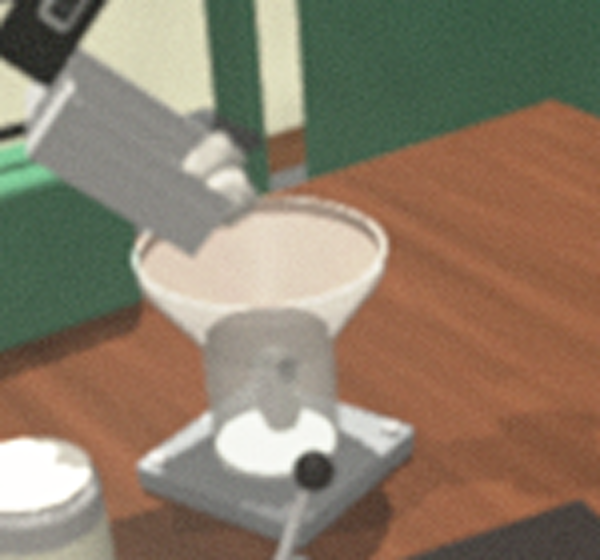

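```bash
python3 -m handwheel '[[[0,0,0],[0,0,0],1],[[0,0,0],[0,0,0],1],[[0,0,0],[0,0,0],1],[[0,0,0],[0,0,0],1],[[0,0,0],[0,0,0],1]]'
python3 -m handwheel '[[[-0.003,0,-0.0064],[0,0.04,0],1],[[-0.003,0,-0.0064],[0,0.04,0],1],[[-0.003,0,-0.0064],[0,0.04,0],1],[[-0.003,0,-0.0064],[0,0.04,0],1],[[-0.003,0,-0.0064],[0,0.04,0],1]]'
python3 -m handwheel '[[[-0.003,0,-0.0064],[0,0.04,0],1],[[-0.003,0,-0.0064],[0,0.04,0],1],[[-0.003,0,-0.0064],[0,0.04,0],1],[[0,0,0],[0,0,0],1],[[0,0,0],[0,0,0],1]]'
python3 sh.py .698 -.368 .33
python3 - <<'E'
from h import *
p,d,m=cam("scene"); c=pix(m,[.54,-.28,.2]); u,v=int(c[0]),int(c[1])
a=cv2.resize(p[v-65:v+75,u-60:u+90],None,fx=4,fy=4,interpolation=cv2.INTER_CUBIC)
cv2.imwrite("pics/s10.png",a)
for n in("scene","top"):
  if n=="top": cam(n)
  for r in cut_out(n,"coupling1"):
    if r["confidence"]>.2: print(n,r["confidence"],np.round(r["bbox"]))
E
```

```text
clock: 40.38
position: [0.6259, -0.3297, 0.412]
tool_rot: [[0.678, -0.461, 0.572], [-0.352, -0.888, -0.298], [0.645, 0.001, -0.764]]
force: [0.2, -0.6, -1.5]
finger_gap: 0.0128
finger_force: 113.9
clock: 40.8
position: [0.5961, -0.3142, 0.4243]
tool_rot: [[0.55, -0.461, 0.697], [-0.285, -0.888, -0.362], [0.785, 0.001, -0.619]]
force: [0.2, 0.7, -2.5]
finger_gap: 0.0129
finger_force: 113.9
clock: 41.22
position: [0.5775, -0.3045, 0.4276]
tool_rot: [[0.465, -0.461, 0.756], [-0.241, -0.887, -0.393], [0.852, 0.0, -0.524]]
force: [0.4, -0.2, -2.5]
finger_gap: 0.0124
finger_force: 113.9
shift [-0.0119  0.0008  0.1672] n 0.168 up_in_tool [ 0.852  0.    -0.524] heading 152.6 noseup -58.4 roll 0.0 lip [ 0.559 -0.295  0.253] j [-39.  -4. 107.  29.  21.  56.] F [ 0.4 -0.2 -2.5] t 41.2167 fg 0.0124
scene 0.74 [287. 209.  88.  59.]
top 0.55 [378. 232.  19.  13.]
```

View pics/s10.png

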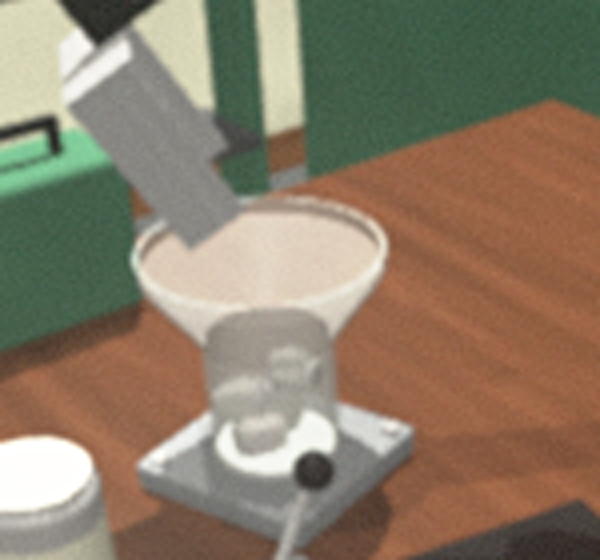

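```bash
python3 -m handwheel '[[[0.013,0,-0.008],[0,0,0],1],[[0.013,0,-0.008],[0,0,0],1],[[0.0059,0,0.0128],[0,-0.08,0],1],[[0.0074,0,0.016],[0,-0.1,0],1],[[0.0074,0,0.016],[0,-0.1,0],1]]'
python3 -m handwheel '[[[0.0074,0,0.016],[0,-0.1,0],1],[[0.0074,0,0.016],[0,-0.1,0],1],[[0.0074,0,0.016],[0,-0.1,0],1],[[0.0074,0,0.016],[0,-0.1,0],1],[[0.0074,0,0.016],[0,-0.1,0],1]]'
python3 -m handwheel '[[[0.0074,0,0.016],[0,-0.1,0],1],[[0.0074,0,0.016],[0,-0.1,0],1],[[0.0,0,-0.02],[0,-0.04,0],1],[[0,0,-0.03],[0,0,0],1],[[0,0,0],[0,0,0],1]]'
python3 sh.py .62 -.10 .36
python3 - <<'E'
from h import *
p,d,m=cam("top"); c=pix(m,[.5244,-.279,.08]); u,v=int(c[0]),int(c[1]); print(u,v)
cv2.imwrite("pics/t11.png",cv2.resize(p[v-60:v+60,u-70:u+70],None,fx=5,fy=5,interpolation=cv2.INTER_CUBIC))
for r in cut_out("top","coupling1"):
    if r["confidence"]>.2: print(r["confidence"],np.round(r["bbox"]))
E
```

```text
clock: 41.83
position: [0.6208, -0.3277, 0.4506]
tool_rot: [[0.655, -0.462, 0.597], [-0.34, -0.887, -0.313], [0.674, 0.002, -0.738]]
force: [1.5, 0.1, -2.0]
finger_gap: 0.013
finger_force: 113.8
clock: 42.25
position: [0.6867, -0.3615, 0.4008]
tool_rot: [[0.862, -0.461, 0.212], [-0.448, -0.887, -0.112], [0.239, 0.002, -0.971]]
force: [1.2, -0.3, -3.0]
finger_gap: 0.0127
finger_force: 113.8
clock: 42.67
position: [0.7056, -0.3714, 0.4237]
tool_rot: [[0.887, -0.461, 0.009], [-0.461, -0.887, -0.007], [0.011, 0.002, -1.0]]
force: [0.2, 0.0, -0.4]
finger_gap: 0.0125
finger_force: 113.9
shift [-0.2019 -0.2015  0.0611] n 0.292 up_in_tool [ 0.011  0.002 -1.   ] heading 152.5 noseup -0.6 roll 0.1 lip [ 0.564 -0.298  0.348] j [-33.  38.  26.  -0. 116.  85.] F [ 0.2  0.  -0.4] t 42.6667 fg 0.0125
375 220
0.78 [375. 233.  23.  14.]
0.62 [380. 215.  14.  17.]
0.51 [369. 214.  12.  16.]
```

View pics/t11.png

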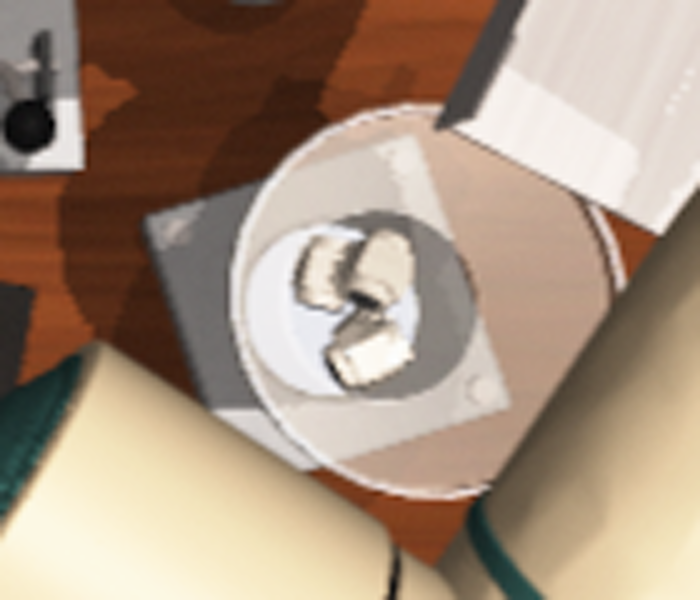

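```bash
python3 -m handwheel '[[[-0.02,-0.02,0.002],[0,0,0],1],[[-0.02,-0.02,0.002],[0,0,0],1],[[-0.02,-0.02,0.002],[0,0,0],1],[[-0.02,-0.02,0.002],[0,0,0],1],[[-0.02,-0.02,0.002],[0,0,0],1]]'
python3 -m handwheel '[[[-0.02,-0.02,0.002],[0,0,0],1],[[-0.02,-0.02,0.002],[0,0,0],1],[[-0.02,-0.02,0.002],[0,0,0],1],[[-0.02,-0.02,0.002],[0,0,0],1],[[-0.02,-0.02,0.002],[0,0,0],1]]'
python3 -m handwheel '[[[0,0,0],[0,0,-0.117],1],[[0,0,0],[0,0,-0.117],1],[[0,0,0],[0,0,-0.117],1],[[0,0,0],[0,0,-0.117],1],[[0,0,0],[0,0,-0.117],1]]'
python3 -m handwheel '[[[0,0,0],[0,0,-0.117],1],[[0,0,0],[0,0,-0.117],1],[[0,0,0],[0,0,-0.117],1],[[0,0,0],[0,0,-0.117],1],[[0,0,0],[0,0,-0.117],1]]'
python3 -m handwheel '[[[0,0,0],[0,0,-0.117],1],[[0,0,0],[0,0,-0.117],1],[[0,0,0],[0,0,-0.117],1],[[0,0,0],[0,0,-0.117],1],[[0,0,0],[0,0,0],1]]'
python3 go.py .504 .1055 .15 66.5; python3 sh.py .504 .1055 .15
```

```text
clock: 43.18
position: [0.6581, -0.233, 0.4096]
tool_rot: [[0.887, -0.461, 0.001], [-0.461, -0.887, -0.001], [0.001, 0.001, -1.0]]
force: [0.6, 0.3, -1.9]
finger_gap: 0.0126
finger_force: 113.7
clock: 43.6
position: [0.615, -0.0982, 0.3995]
tool_rot: [[0.887, -0.461, 0.001], [-0.461, -0.887, -0.001], [0.002, 0.001, -1.0]]
force: [-0.5, 1.0, -2.0]
finger_gap: 0.0129
finger_force: 113.8
clock: 44.02
position: [0.6157, -0.0992, 0.3996]
tool_rot: [[0.994, 0.112, 0.001], [0.112, -0.994, -0.001], [0.001, 0.001, -1.0]]
force: [0.5, 0.2, -2.6]
finger_gap: 0.013
finger_force: 113.8
clock: 44.43
position: [0.6157, -0.0993, 0.3995]
tool_rot: [[0.767, 0.642, 0.001], [0.642, -0.767, -0.001], [-0.0, 0.001, -1.0]]
force: [-0.8, 0.3, -2.5]
finger_gap: 0.0127
finger_force: 113.8
clock: 44.85
position: [0.6157, -0.0993, 0.3996]
tool_rot: [[0.398, 0.917, 0.001], [0.917, -0.398, -0.001], [-0.001, 0.001, -1.0]]
force: [-0.1, -0.2, -2.5]
finger_gap: 0.0129
finger_force: 113.8
turn z rad 0.0 shift 0.1433 -0.1841 0.2496 | pos [ 0.6157 -0.0993  0.3996] yaw 66.5 j6 7.9 t 44.85
shift [ 0.1434 -0.1843  0.2494] n 0.342 up_in_tool [-0.001  0.001 -1.   ] heading -113.5 noseup 0.0 roll 0.0 lip [ 0.552 -0.246  0.326] j [-16.  18.  63.  -0.  99.   8.] F [-0.1 -0.2 -2.5] t 44.85 fg 0.0129
```

```bash
python3 -m handwheel '[[[0.0143,-0.0184,0],[0,0,0],1],[[0.0143,-0.0184,0],[0,0,0],1],[[0.0143,-0.0184,0],[0,0,0],1],[[0.0143,-0.0184,0],[0,0,0],1],[[0.0143,-0.0184,0],[0,0,0],1]]'
python3 -m handwheel '[[[0.0143,-0.0184,0.01],[0,0,0],1],[[0.0143,-0.0184,0.02],[0,0,0],1],[[0.0143,-0.0184,0.03],[0,0,0],1],[[0.0143,-0.0184,0.03],[0,0,0],1],[[0.0143,-0.0184,0.03],[0,0,0],1]]'
python3 -m handwheel '[[[0,0,0.03],[0,0,0],1],[[0,0,0.03],[0,0,0],1],[[0,0,0.03],[0,0,0],1],[[0,0,0.025],[0,0,0],1],[[0,0,0],[0,0,0],1]]'
python3 sh.py .504 .1055 .0995
python3 - <<'E'
from h import *
R=ctrl.sense(); Rm,pos=R["tool_rot"],R["position"]
p,d,m=cam("scene"); r=cut_out("scene","scoop"); c=cloud(m,d,r[0]["mask"]); 
q=(c-pos)@Rm; q=np.c_[-q[:,0]-.09,q[:,1],-q[:,2]]  # scoop-like axes about the TCP
f=q[(q[:,0]>-.058)&(q[:,0]<.065)&(np.abs(q[:,1])<.05)&(q[:,2]<-.0)]; A=np.c_[f[:,0],f[:,1],np.ones(len(f))]
z=f[:,2]
for i in range(4):
    s=np.linalg.lstsq(A,z,rcond=None)[0]; e=np.abs(A@s-z)<.008; A,z=A[e],z[e]
print(r[0]["confidence"],len(z),"floor slope deg",np.degrees(np.arctan(s[:2])),"h at 0",s[2])
E
```

```text
clock: 45.27
position: [0.5596, 0.0036, 0.3995]
tool_rot: [[0.404, 0.915, 0.001], [0.915, -0.404, -0.001], [-0.0, 0.001, -1.0]]
force: [-0.2, 0.1, -2.7]
finger_gap: 0.013
finger_force: 113.8
clock: 45.68
position: [0.5036, 0.1057, 0.2788]
tool_rot: [[0.404, 0.915, 0.002], [0.915, -0.404, -0.001], [0.0, 0.002, -1.0]]
force: [0.9, 0.3, -2.0]
finger_gap: 0.0125
finger_force: 113.8
clock: 46.1
position: [0.5004, 0.1045, 0.16]
tool_rot: [[0.403, 0.915, -0.01], [0.915, -0.403, -0.002], [-0.006, -0.009, -1.0]]
force: [-1.4, 0.3, -3.6]
finger_gap: 0.0129
finger_force: 113.7
shift [0.0027 0.0034 0.0605] n 0.061 up_in_tool [-0.006 -0.009 -1.   ] heading -113.7 noseup 0.3 roll -0.5 lip [ 0.435 -0.042  0.087] j [  4.  15. 102.  -0.  64.  28.] F [-1.4  0.3 -3.6] t 46.1 fg 0.0129
0.94 366 floor slope deg [6.90385132 0.03704619] h at 0 -0.08370511139273328
```

```bash
python3 -m handwheel '[[[0,0,0.016],[0,0,0],1],[[0,0,0.014],[0,0,0],1],[[0,0,0.012],[0,0,0],1],[[0,0,0.01],[0,0,0],1],[[0,0,0],[0,0,0],1]]'
python3 -m handwheel '[[[0,0,0.003],[0,0,0],1],[[0,0,0.002],[0,0,0],1],[[0,0,0.002],[0,0,0],1],[[0,0,0.001],[0,0,0],1],[[0,0,0],[0,0,0],1]]'
python3 sh.py .504 .1055 .0995
```

```text
clock: 46.62
position: [0.5056, 0.1045, 0.1131]
tool_rot: [[0.401, 0.916, 0.001], [0.916, -0.401, -0.001], [-0.001, 0.001, -1.0]]
force: [-0.2, 0.1, -2.4]
finger_gap: 0.0126
finger_force: 113.7
clock: 47.03
position: [0.5058, 0.1046, 0.1052]
tool_rot: [[0.4, 0.916, 0.001], [0.916, -0.4, -0.001], [-0.001, 0.001, -1.0]]
force: [-0.2, 0.4, -2.2]
finger_gap: 0.0125
finger_force: 113.7
shift [ 0.0001 -0.0021  0.0057] n 0.006 up_in_tool [-0.001  0.001 -1.   ] heading -113.6 noseup 0.0 roll 0.1 lip [ 0.442 -0.042  0.031] j [  4.  18. 106.  -0.  56.  28.] F [-0.2  0.4 -2.2] t 47.0333 fg 0.0125
```

```bash
python3 -m handwheel '[[[0,0,0.002],[0,0,0],1],[[0,0,0.0015],[0,0,0],1],[[0,0,0.001],[0,0,0],1],[[0,0,0.001],[0,0,0],1],[[0,0,0],[0,0,0],1]]'
python3 -m handwheel '[[[0,0,0],[0,0,0],0.7],[[0,0,0],[0,0,0],0.5],[[0,0,0],[0,0,0],0.2],[[0,0,0],[0,0,0],-0.2],[[0,0,0],[0,0,0],-0.2]]' 40
python3 -m handwheel '[[[0,0,0],[0,0,0],-0.2],[[0,0,-0.01],[0,0,0],-0.2],[[0,0,-0.03],[0,0,0],-0.2],[[0,0,-0.04],[0,0,0],-0.2],[[0,0,-0.04],[0,0,0],-0.4]]'
python3 -m handwheel '[[[0,0,-0.04],[0,0,0],-0.4],[[0,0,0],[0,0,0.11],-0.4],[[0,0,0],[0,0,0.11],-0.4],[[0,0,0],[0,0,0.11],-0.4],[[0,0,0],[0,0,0.11],-0.4]]'
python3 -m handwheel '[[[0,0,0],[0,0,0.11],-0.4],[[0,0,0],[0,0,0.11],-0.4],[[0,0,0],[0,0,0.11],-0.4],[[0,0,0],[0,0,0.11],-0.4],[[0,0,0],[0,0,0.11],-0.4]]'
python3 -m handwheel '[[[0,0,0],[0,0,0.11],-0.4],[[0,0,0],[0,0,0],-0.4],[[0,0,0],[0,0,0],-0.4],[[0,0,0],[0,0,0],-0.4],[[0,0,0],[0,0,0],-0.4]]'
python3 go.py .6164 -.0911 .30 3
python3 - <<'E'
from h import *
p,d,m,W=wrist(); f=reg(W,.4,.6,.05,.15,.085,.1195); print("fin",len(f),rect(f) if len(f) else 0,np.percentile(f[:,2],95))
p,d,m=cam("top"); rr=cut_out("top","coupling1")
for r in rr:
    c=cloud(m,d,r["mask"]); print(r["confidence"],np.round(r["bbox"]),np.median(c,0).round(3),np.percentile(c,95,0).round(3))
c=pix(m,[.5,-.12,.08]); u,v=int(c[0]),int(c[1])
cv2.imwrite("pics/t12.png",cv2.resize(p[150:280,230:440],None,fx=3.8,fy=3.8,interpolation=cv2.INTER_CUBIC))
E
```

```text
clock: 47.45
position: [0.5057, 0.1046, 0.0996]
tool_rot: [[0.4, 0.917, 0.001], [0.917, -0.4, -0.001], [-0.001, 0.001, -1.0]]
force: [-0.2, 0.1, -2.0]
finger_gap: 0.0129
finger_force: 114.3
clock: 47.87
position: [0.5059, 0.1045, 0.0998]
tool_rot: [[0.4, 0.917, 0.001], [0.917, -0.4, -0.001], [-0.001, 0.002, -1.0]]
force: [-0.2, -0.4, -0.8]
finger_gap: 0.0513
finger_force: 0.0
clock: 48.28
position: [0.5048, 0.1047, 0.221]
tool_rot: [[0.4, 0.917, -0.001], [0.917, -0.4, -0.001], [-0.002, -0.001, -1.0]]
force: [1.1, 0.1, -0.5]
finger_gap: 0.0596
finger_force: 0.0
clock: 48.7
position: [0.5056, 0.1047, 0.2609]
tool_rot: [[0.756, 0.655, 0.002], [0.655, -0.756, -0.001], [0.001, 0.002, -1.0]]
force: [0.8, 0.2, -0.5]
finger_gap: 0.06
finger_force: 0.0
clock: 49.12
position: [0.5055, 0.1047, 0.2605]
tool_rot: [[0.987, 0.163, 0.001], [0.163, -0.987, -0.001], [0.001, 0.001, -1.0]]
force: [0.8, 0.3, 0.2]
finger_gap: 0.0596
finger_force: 0.0
clock: 49.53
position: [0.5056, 0.1047, 0.2599]
tool_rot: [[0.998, 0.061, 0.001], [0.061, -0.998, -0.001], [0.001, 0.001, -1.0]]
force: [0.2, 0.5, 0.3]
finger_gap: 0.0597
finger_force: 0.0
turn z rad 0.008 shift 0.1004 0.2014 -0.0401 | pos [0.5056 0.1047 0.2599] yaw 3.5 j6 90.6 t 49.5333
fin 1003 (array([506. , 103.7]), array([50.2, 14.6]), 66.5, [[489.0, 84.0], [503.0, 78.0], [523.0, 124.0], [509.0, 130.0]]) 0.11928875218736507
0.68 [376. 232.  19.  17.] [ 0.496 -0.278  0.098] [ 0.513 -0.262  0.103]
0.65 [368. 215.  11.  21.] [ 0.543 -0.264  0.061] [ 0.562 -0.253  0.067]
0.49 [380. 217.  11.  17.] [ 0.543 -0.288  0.082] [ 0.56  -0.275  0.09 ]
```

View pics/t12.png

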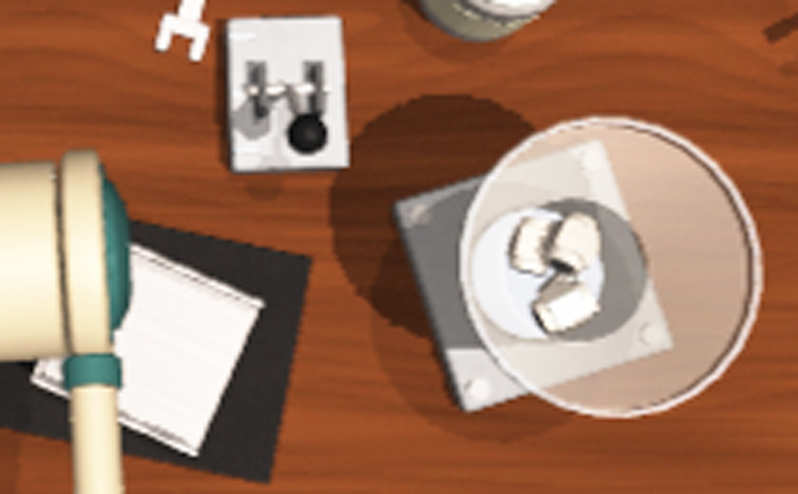

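```bash
python3 -m handwheel '[[[0.0167,0.0336,-0.003],[0,0,0.008],-0.4],[[0.0167,0.0336,-0.003],[0,0,0],-0.4],[[0.0167,0.0336,-0.003],[0,0,0],-0.4],[[0.0167,0.0336,-0.003],[0,0,0],-0.4],[[0.0167,0.0336,-0.003],[0,0,0],-0.4]]'
python3 -m handwheel '[[[0.0167,0.0336,0],[0,0,0],-0.4],[[0,0,0],[0,0,0],-0.4],[[0,0,0],[0,0,0],-0.4],[[0,0,0],[0,0,0],-0.4],[[0,0,0],[0,0,0],-0.4]]'
cat > knob.py <<'E'
from h import *
from scipy.optimize import least_squares
p,d,m,W=wrist()
k=reg(W,.58,.76,-.13,-.04,.125,.2)
g=least_squares(lambda q:np.linalg.norm(k-q[:3],axis=1)-.015,[*k.mean(0)],loss="soft_l1",f_scale=.002); print("knob",len(k),g.x.round(4),np.abs(g.fun).mean())
c=reg(W,.56,.76,-.17,0,.03,.042); C=rect(c); print("control",C); x=g.x[0]-C[0][0]/1000; print("joint from x",np.arcsin(np.clip(x/.1,-1,1))+.5, "from z",np.arccos(np.clip((g.x[2]-.05)/.1,-1,1)))
s=ctrl.sense(); print(s["position"].round(4),s["clock"])
E
python3 knob.py; python3 go.py .6164 -.0911 .1405 3
```

```text
clock: 50.1
position: [0.5985, -0.0601, 0.275]
tool_rot: [[0.999, 0.052, 0.001], [0.052, -0.999, -0.001], [0.001, 0.001, -1.0]]
force: [1.3, 0.8, -0.3]
finger_gap: 0.0598
finger_force: 0.0
clock: 50.52
position: [0.6156, -0.0902, 0.2748]
tool_rot: [[0.999, 0.052, -0.0], [0.052, -0.999, -0.0], [-0.0, 0.0, -1.0]]
force: [-0.4, 0.8, 0.3]
finger_gap: 0.06
finger_force: 0.0
knob 857 [ 0.6164 -0.0911  0.1387] 0.00037768401237337043
control (array([662.4, -89.1]), array([119.4,  90.9]), 2.4, [[601.0, -46.0], [605.0, -137.0], [724.0, -132.0], [720.0, -41.0]])
joint from x 0.021511060155159467 from z 0.4804833703774799
[ 0.6157 -0.0901  0.275 ] 50.5667
turn z rad 0.0 shift 0.0007 0.0011 0.1345 | pos [ 0.6157 -0.0901  0.275 ] yaw 3.0 j6 72.3 t 50.5667
```

```bash
python3 -m handwheel '[[[0.0007,0.001,0.03],[0,0,0],-0.4],[[0,0,0.03],[0,0,0],-0.4],[[0,0,0.03],[0,0,0],-0.4],[[0,0,0.025],[0,0,0],-0.4],[[0,0,0.019],[0,0,0],-0.4]]'
python3 -m handwheel '[[[0,0,0],[0,0,0],0.2],[[0,0,0],[0,0,0],0.4],[[0,0,0],[0,0,0],0.6],[[0,0,0],[0,0,0],0.6],[[0,0,0],[0,0,0],0.6]]' 30
python3 -m handwheel '[[[0.0054,0,-0.0026],[0,0,0],0.6],[[0.0056,0,-0.0023],[0,0,0],0.6],[[0.0057,0,-0.0019],[0,0,0],0.6],[[0.0058,0,-0.0016],[0,0,0],0.6],[[0.0059,0,-0.0013],[0,0,0],0.6]]'
python3 -m handwheel '[[[0.0059,0,-0.0009],[0,0,0],0.6],[[0.006,0,-0.0005],[0,0,0],0.6],[[0.006,0,-0.0002],[0,0,0],0.6],[[0,0,0],[0,0,0],0.6],[[0,0,0],[0,0,0],0.6]]'
python3 go.py .6625 -.0895 .153 3
```

```text
clock: 50.98
position: [0.6155, -0.0906, 0.139]
tool_rot: [[0.999, 0.053, -0.002], [0.053, -0.999, -0.0], [-0.002, 0.0, -1.0]]
force: [-0.4, 0.9, 0.1]
finger_gap: 0.0598
finger_force: 0.0
clock: 51.4
position: [0.6175, -0.09, 0.1422]
tool_rot: [[0.999, 0.052, 0.002], [0.051, -0.999, 0.002], [0.003, -0.002, -1.0]]
force: [0.3, 5.7, -3.8]
finger_gap: 0.028
finger_force: 29.8
clock: 51.82
position: [0.6451, -0.0889, 0.1518]
tool_rot: [[0.999, 0.052, -0.001], [0.052, -0.999, 0.002], [-0.001, -0.002, -1.0]]
force: [-2.3, 4.5, -2.7]
finger_gap: 0.0278
finger_force: 30.3
clock: 52.23
position: [0.6643, -0.0881, 0.1538]
tool_rot: [[0.999, 0.052, 0.003], [0.052, -0.999, 0.001], [0.003, -0.001, -1.0]]
force: [-0.2, 4.8, -2.5]
finger_gap: 0.0285
finger_force: 30.4
turn z rad -0.001 shift -0.0019 0.0013 0.0008 | pos [ 0.6643 -0.0881  0.1538] yaw 3.0 j6 73.4 t 52.2333
```

Release straight up, check the knob.

```bash
python3 -m handwheel '[[[0,0,0],[0,0,0],0.3],[[0,0,0],[0,0,0],0],[[0,0,0],[0,0,0],-0.4],[[0,0,0],[0,0,0],-0.4],[[0,0,-0.02],[0,0,0],-0.4]]'
python3 -m handwheel '[[[0,0,-0.03],[0,0,0],-0.4],[[0,0,-0.04],[0,0,0],-0.4],[[-0.015,0,-0.04],[0,0,0],-0.4],[[-0.015,0,-0.02],[0,0,0],-0.4],[[0,0,0],[0,0,0],-0.4]]'
python3 -m handwheel '[[[0,0,0],[0,0,0],-0.4],[[0,0,0],[0,0,0],-0.4],[[0,0,0],[0,0,0],-0.4],[[0,0,0],[0,0,0],-0.4],[[0,0,0],[0,0,0],-0.4]]'
python3 knob.py
python3 - <<'E'
from h import *
p,d,m=cam("top")
for q in("coupling1","scoop"):
  for r in cut_out("top",q):
    if r["confidence"]>.3: c=cloud(m,d,r["mask"]); print(q,r["confidence"],np.median(c,0).round(3),np.percentile(c,95,0).round(3))
E
```

```text
clock: 52.65
position: [0.6613, -0.0902, 0.1692]
tool_rot: [[0.999, 0.051, -0.006], [0.051, -0.999, -0.001], [-0.006, 0.0, -1.0]]
force: [-0.4, 0.9, 0.3]
finger_gap: 0.0597
finger_force: 0.0
clock: 53.07
position: [0.6339, -0.0927, 0.309]
tool_rot: [[0.999, 0.05, 0.011], [0.05, -0.999, -0.005], [0.011, 0.006, -1.0]]
force: [1.2, 0.1, 1.3]
finger_gap: 0.0599
finger_force: 0.0
clock: 53.48
position: [0.6336, -0.0913, 0.2995]
tool_rot: [[0.999, 0.051, -0.002], [0.051, -0.999, -0.0], [-0.002, 0.0, -1.0]]
force: [-0.5, 0.4, 0.4]
finger_gap: 0.0599
finger_force: 0.0
knob 791 [ 0.6646 -0.0893  0.1719] 0.003877321355352172
control (array([662.4, -89.5]), array([119.3,  90.9]), 2.0, [[601.0, -46.0], [604.0, -137.0], [724.0, -133.0], [720.0, -42.0]])
joint from x 0.5219760138989444 from z 0.0
[ 0.6336 -0.0913  0.2998] 53.5333
coupling1 0.66 [ 0.541 -0.296  0.083] [ 0.563 -0.119  0.652]
coupling1 0.51 [ 0.496 -0.284  0.1  ] [ 0.51  -0.272  0.105]
scoop 0.76 [0.473 0.033 0.017] [0.529 0.096 0.061]
```

```bash
python3 -c "
from bench import ctrl
print(ctrl.sign_off())"
```

```text
the job is handed in; nothing more can be done
None
```

The job is handed in, with no verdict returned: the lever was pulled to stop, the four couplings found were poured into the drum (three showed there afterwards, the fourth taken to lie underneath), the scoop is flat on its mat, and the lever reads about 0.52 rad, with no contact force seen on the polisher.

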